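# Close and key the carton press jig

## Robot

A 6-joint arm with a two-finger parallel gripper is mounted at the origin on the work surface. World frame = base frame: x ahead of the robot, y to its left, z up, the work surface at z = 0. Lengths are in mm, angles in rad, forces in N, time in s.
With the tool pointing down it reaches from about 275 to 1000 mm from the base axis. Payload 8.4 kg.
Tool frame: the origin (TCP) lies at the very end of the fingers, on their centre line; the grasp point (between the pads) lies 19 mm behind it; z points along the fingers, y is the line along which they close (so a half turn about z gives the same grasp; the last joint's range is limited). The gripper opens to 85 mm and grips with 20 to 120 N. Pads are 22 mm wide; open, the fingers measure 114 mm over their backs; the gripper's body (76 mm by 85 mm) begins 54 mm behind the grasp point. The pads swing forward as they close: fully open they stand 13 mm farther back than shut.
Start: joints at [-1.158, 0.353, 1.633, -0, 1.155, -0.002], TCP at [251.878, -572.001, 231.281] pointing down, gripper open.
Joint ranges: [-2.63, 2.63], [-0.92, 2.1], [0.06, 2.66], [-1.3, 4.44], [0, 2.69], [-3.02, 3.02]. Speed limits (rad/s): [2.22, 2.22, 2.79, 3.14, 3.14, 3.14].

## Interface

Orientations are given as [roll, pitch, yaw] about the fixed x, y, z axes, in that order (R = Rz(yaw) Ry(pitch) Rx(roll)).
In Python, from rig import r, vision gives the robot as it stands. The module is installed in compiled form; this text tells all that it offers.
- The arm moves only by the tool play_rows, never from a script. Its argument "steps" is a list of rows, each an object with "delta_pos": the shift along the tool's x, y, z in cm, a list of three; "yaw": the turn about the tool's z in rad; "jaw": the opening in per cent of the stroke, from 0 (shut) to 100 (fully open). A call has exactly 8 rows; each row is the pose to reach, as a shift and turn from the pose commanded when the call began, along the tool's axes at that moment; what a row does not reach only later rows make up. A row lasts 1/10 s, in which the tool goes at most 50 mm and 8.59 degrees, less where a joint would pass 70% of its speed; a pose out of reach is approached as far as the arm can. A call with a gripper value outside its range is refused whole. The fingers move at their own pace and stop on an object; "grip_force" is the grip in N (left out, the last holds). Time passes only in rows, so rows that repeat a pose let the fingers close, or fill a call up. It gives the time, the measured TCP pose, the force, the opening and the grip force at its end, in the units of the state.
- r.sense(): the state, without advancing time (a new reading comes with each control period).
- vision.grab_frame(name): name is "side" or "top" or "wrist"; returns (picture, depth): 480x640x3 uint8, red, green, blue; 480x640 float32, mm along the optical axis (not along the pixel's ray), 0 where there is no reading.
- vision.calibration(name): a dict with "mtx" (3x3 intrinsics, pixels), "extrinsics" (4x4, takes a point from camera to world coordinates). Camera axes: x right, y down, z forward; pixel columns grow to the right and rows downward; lengths in mm; the calibration is good to about 2 mm. A picture is of the moment at which its call begins: read the wrist's pose just before it. calibration takes no time and is no camera call; for the wrist camera it gives the pose at the moment of the call.
- r.sign_off(): hands the job in; it is judged then, once.
Trained networks look in the newest picture that a camera, given by its name, has taken for a name from the list of things; names that differ only in an ending like _2 or _b are one class to them, and where a whole thing is asked for, a point or a joint stands for the part that bears it (a point fixed in the world has none). Each returns a list of dicts, best first, with "conf" (0 to 1); they miss things now and then, are a little off and sometimes report something else, mostly with a low value. They report only what shows in the picture. A call takes as long as a camera call. They do not tell look-alikes from the thing itself.
- vision.cut_out(camera, thing): "region" (480x640 bool, what is visible of it) and "uv" ([column, row] in pixels, amid what is visible of it).
- vision.landmark_of(camera, thing): "uv" ([column, row] in pixels: a listed point, or the origin of a listed thing).
The state is a dict: "clock": time; "qpos": joint angles; "qvel": joint speeds; "joint_efforts": joint torques, N m; "eef_pos": TCP position; "tcp_rot": TCP orientation; "contact_force": force on the tool from outside, world axes, zero at the start; "wrist_torque": the same for the moment, N m; "opening": opening from 0.0 (shut) to 1.0 (fully open); "grasp_force": force on a finger pad.
Only numpy, scipy, OpenCV 4.12 (cv2) and the standard library are available. Lean on these libraries where they do the work, as an engineer would, in place of code of your own. Each camera call takes 0.05 s, during which the arm holds its last target. There are 200 camera calls.

## Task

Take the blue press plate off its sloping rest by its wooden grip bar and lower it, level and without dropping it, onto the two steel guide pins of the plywood jig until it lies fully down, sloped edge facing the red spring cheek. Then take the orange-headed taper key from its leaning stand and push it down, tip first, into the gap between the plate's sloped edge and the middle of the red cheek until its head is tight down on the plate, and let go. Leave the jars, the glue bottles, the tape roll and the small carton where they stand.

Things in the scene. Friction and masses are not known exactly. Their poses are not given: they have to be found in the camera images.
- plate_grip (a point): Blue press plate, loose, 0.4 kg: 100 (x) by 150 (y) by 24 thick, 16.5 mm through holes at x = 0, y = +-55. Wooden grip bar on top, centred: 20 thick (x), 70 long (y), 55 high. This point: in the bar, 30 above the plate's top, 54 above its underside, x = y = 0; z normal to the plate. The +x edge face slopes 6 degrees outward towards the underside (top edge at x = 50).
- plate_edge (a point): Point on the plate: middle of the top of its sloped +x edge, 50 from the plate's middle, level with its top face. This edge must face the red cheek.
- rest_bed (a point): Plywood rest of the plate, fixed, foot 150 by 160, 115 high; the point is the middle of its 35 degree sloping top, 75 above the table; x points level uphill. The plate starts flat on it, its z leaning 35 degrees from vertical, its +x edge uphill; a ledge stands at its low edge, so lift it off along its own z.
- jig_seat (a point): Plywood jig, fixed, base 205 by 190 by 20. This point: midway between the pins at seat height, 55 above the table, where the plate's underside lies when fully down; x points to the red cheek, z up; the plate's axes lie along these when home, its grip point 54 above. Steel pins at x = 0, y = +-55, 14 diameter, 50 above the seat, tips tapered over 8 mm.
- key_gap (a point): Point of the jig in the middle of the key's gap, at plate-top height (24 above the seat point, 59.4 from it along jig x). There the gap is 18.75 wide along jig x with the plate centred (plate play +-1.25), runs along jig y, and narrows downward 6 degrees on each side; open to 59 below. Axes as the jig's. An aluminium backstop stands 51 beyond it in x, as high as this point.
- cheek (a joint): Red spring cheek of the jig, 60 wide along jig y, centred, top flush with the plate's; slides away from the plate along jig +x: 0 m at rest, up to 0.008; spring 1 N/mm, 2 N preload. About 0.004 when the key is home.
- key_head (a point): Taper key, loose, 0.12 kg, 105 long, the same after half a turn about z (tip to head). Orange head 36 (x) by 30 (y) by 50 (z); this point is its centre, 25 above its underside. Wooden wedge below: 55 long, 30 wide (y), 24 thick (x), narrowing to 12.4 at the tip. Home: upright, x along jig x, this point 25 above the gap point, about 1 off it in x. Takes 6 to 12 N of push; stays by friction.
- stand_foot (a point): Grey stand of the key, fixed, foot 100 by 90, 85 high without the key; the point is on its foot, 12 above the table. The key starts in it leaning about 32 degrees from vertical, its head towards this point's -x; draw it out along its own z. The head stands clear of it and can be gripped across its 30 mm width (y).
- jar1_mid (a point): loose screw-top jar, white with a pink band and white cap, 62 across, 85 tall, standing; to be left alone; point at its centre, half-way up
- jar2_mid (a point): loose screw-top jar, white with a pink band and white cap, 62 across, 85 tall, standing; to be left alone; point at its centre, half-way up
- jar3_mid (a point): loose screw-top jar, white with a pink band and white cap, 62 across, 85 tall, standing; to be left alone; point at its centre, half-way up
- glue1_mid (a point): tall amber glue bottle with a white cap, loose, 56 across, 190 tall, standing; to be left alone; point at its centre, half-way up
- glue2_mid (a point): tall amber glue bottle with a white cap, loose, 56 across, 190 tall, standing; to be left alone; point at its centre, half-way up
- tape_mid (a point): roll of clear tape lying flat, loose, 86 across, 40 high; to be left alone; point at its centre
- carton_mid (a point): small brown carton, loose, 60 by 90 by 55 high; to be left alone; point at its centre
Not all that is in view belongs to the job. Leave any pink look-alike of the part that bears key_head alone. What is shaped like the part that bears plate_grip but yellow is not meant.

How it is judged:
By the outcome, as a careful person would: the job done as asked, in the order asked, and still so for the second after the job is handed in, with the robot touching nothing.
It also fails if it takes over 72 s, if anything falls off the work surface, if the arm or the gripper's body presses on something with over 40 N, if the wrist force passes 120 N, or if a joint passes its speed limit or range.

## Working session

There is one attempt and no reset: what is moved stays moved. The work goes in short steps, Python scripts to look and compute and a tool call to move; the robot and the scene stay as the last step left them, time stands still between calls to the robot, and variables do not carry over. Pictures are saved under pics/ and viewed, at most 10 in all, crops included, and the job is handed in when it is done.

Besides the shell and the picture viewer there is one more tool, called after "Request:" as name([rows], argument=value, ...), one row to a line, values as JSON. play_rows: Moves the arm, as the interface text tells. Its arguments: {"type":"object","properties":{"steps":{"type":"array"},"grip_force":{"type":"number"}},"required":["steps"]}

```bash
mkdir -p pics; cat > h.py <<'E'
import numpy as np, cv2
from rig import r, vision
def grab(n,save=None):
    c=vision.calibration(n); p,d=vision.grab_frame(n)
    if save: cv2.imwrite('pics/'+save,p[:,:,::-1])
    return p,d,np.array(c['mtx']),np.array(c['extrinsics'])
def w(uv,z,K,T):  # camera depth -> world
    u,v=uv; return (T@np.r_[np.linalg.inv(K)@[u,v,1]*z,1])[:3]
def ray(uv,K,T,h): # intersect with world height h
    d=T[:3,:3]@np.linalg.inv(K)@[uv[0],uv[1],1]; o=T[:3,3]; return o+d*(h-o[2])/d[2]
def cloud(d,K,T):
    v,u=np.mgrid[:480,:640]; P=np.stack([(u-K[0,2])/K[0,0]*d,(v-K[1,2])/K[1,1]*d,d],-1)
    return P@T[:3,:3].T+T[:3,3]
E
python3 - <<'E'
from h import *
a=[]
for n in ['side','top']:
    p,d,K,T=grab(n,n+'0.png'); print(n,T.round(2).tolist())
    C=cloud(d,K,T)
    np.savez('pics/'+n+'0.npz',p=p,d=d,C=C)
    for t in ['plate_grip','plate_edge','rest_bed','jig_seat','key_gap','key_head','stand_foot','jar1_mid','glue1_mid','tape_mid','carton_mid']:
        for e in vision.landmark_of(n,t)[:4]:
            u,v=np.round(e['uv']).astype(int)
            if 0<=u<640 and 0<=v<480: print(n,t,round(e['conf'],2),np.round(e['uv'],1),C[v,u].round(0),d[v,u]>0)
print(r.sense())
E
```

```text
side [[-0.9, -0.34, 0.26, 263.38], [-0.43, 0.69, -0.59, 617.89], [0.02, -0.64, -0.77, 917.96], [0.0, 0.0, 0.0, 1.0]]
side plate_grip 0.77 [287.6 363.8] [456. 321. 144.] True
side plate_edge 0.84 [398.4 404.2] [245. 276.  79.] True
side plate_edge 0.82 [260.7 344.3] [530. 297. 117.] True
side jig_seat 0.69 [380.6 179.6] [ 501. -330.   55.] True
side key_gap 0.67 [356.7 173.9] [ 567. -302.   74.] True
side key_head 0.93 [325.4 218. ] [ 592. -141.   33.] True
side key_head 0.89 [369.7 270.4] [417. -33.  28.] True
side key_head 0.8 [307.5 246. ] [552.  45. 136.] True
side stand_foot 0.77 [296.2 262.9] [581.  52.  62.] True
side jar1_mid 0.88 [326.2 165.5] [ 664. -301.   68.] True
side glue1_mid 0.84 [279.5 158.8] [ 764. -208.  126.] True
side tape_mid 0.95 [262.2 277.7] [658.  93.   3.] True
side carton_mid 0.59 [358.3 333.4] [374. 157.  54.] True
top [[0.0, -0.99, 0.12, 425.3], [-1.0, -0.01, -0.03, 9.78], [0.03, -0.12, -0.99, 1027.27], [0.0, 0.0, 0.0, 1.0]]
top plate_grip 0.57 [166.6 280.3] [461. 297. 139.] True
top plate_edge 0.89 [194.4 385.1] [237. 272.   1.] True
top plate_edge 0.82
[... 826 characters left out ...]
: 1.2, 'qpos': array([-1.15840329e+00,  3.52980149e-01,  1.63339468e+00, -5.06305722e-06,
        1.15519416e+00, -2.43265208e-03]), 'qvel': array([-5.72626302e-05,  7.31535731e-04, -1.33347601e-04,  9.15663297e-04,
        1.33583249e-03,  1.43537611e-03]), 'joint_efforts': array([-1.25582694e-03, -6.05188179e+01, -3.42451537e+01, -8.64289427e-05,
        8.16295324e-04,  3.27992481e-06]), 'eef_pos': array([ 251.87736925, -572.00846199,  231.29565374]), 'tcp_rot': array([3.14156900e+00, 4.68964833e-06, 4.14827733e-01]), 'contact_force': array([0.03306885, 0.71348841, 0.22306497]), 'wrist_torque': array([0.00652641, 0.01052259, 0.03018862]), 'grasp_force': 0.0, 'opening': 0.9974318698732082}
```

View pics/top0.png

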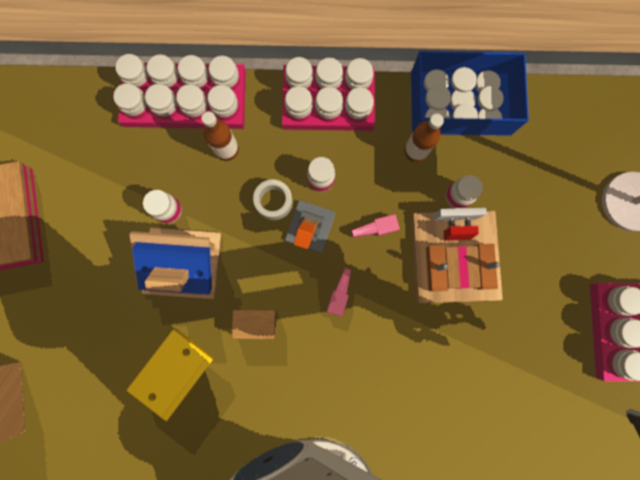

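View pics/side0.png

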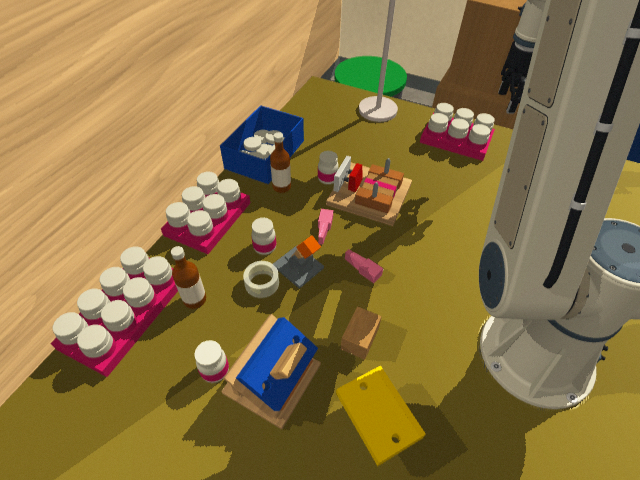

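```bash
cat > fit.py <<'E'
from h import *
def rect(P,nm):
    (c,s,a)=cv2.minAreaRect(P[:,:2].astype(np.float32)); print(nm,len(P),'c',np.round(c,1),'size',np.round(s,1),'ang',round(a,1),'z pct',np.percentile(P[:,2],[5,50,95]).round(1))
for n in ['top','side']:
    f=np.load(f'pics/{n}0.npz'); p,d,C=f['p'],f['d'],f['C']
    h=cv2.cvtColor(p,cv2.COLOR_RGB2HSV); H,S,V=h[...,0],h[...,1],h[...,2]; ok=d>0
    box=lambda x0,x1,y0,y1,z0,z1:ok&(C[...,0]>x0)&(C[...,0]<x1)&(C[...,1]>y0)&(C[...,1]<y1)&(C[...,2]>z0)&(C[...,2]<z1)
    m=box(380,600,200,400,20,200)&(H>100)&(H<130)&(S>150)
    m=cv2.erode(m.astype(np.uint8),np.ones((3,3)))>0
    P=C[m]; c=P.mean(0); 
    for _ in range(4):
        c=P.mean(0); nv=np.linalg.svd(P-c,full_matrices=0)[2][2]; nv*=np.sign(nv[2]); e=(P-c)@nv; P=P[abs(e)<4]
    print(n,'plate n',nv.round(3),'tilt',np.degrees(np.arccos(nv[2])).round(1),'downhill yaw',np.degrees(np.arctan2(nv[1],nv[0])).round(1),'c',c.round(1),len(P),e.std())
    # plane coords
    ux=np.r_[-nv[0],-nv[1],0];ux/=np.linalg.norm(ux);uy=np.cross([0,0,1],ux);ux=np.cross(uy,nv)
    Q=np.c_[(P-c)@ux,(P-c)@uy]; print(' extents',np.percentile(Q,[0.5,99.5],0).round(1))
    B=C[box(380,600,200,400,20,250)]; B=B[(B-c)@nv>20]; b=B-c; print(' bar n',len(B),np.percentile(np.c_[b@ux,b@uy,b@nv],[1,50,99],0).round(1)); 
    bt=b[(b@nv)>48]; q=np.c_[bt@ux,bt@uy]; mm=np.percentile(q,[1,99],0).mean(0); print(' bar top centre->grip pt world',len(bt),(c+ux*mm[0]+uy*mm[1]+nv*30).round(1))
    rect(C[box(480,600,-40,90,95,200)&((H<12)|(H>172))&(S>150)],'orange')
    O=C[box(480,600,-40,90,95,200)&((H<12)|(H>172))&(S>150)]; print(O.mean(0))
    rect(C[box(380,640,-440,-210,62,100)&(V>0)&~((H<5)|(H>175))&(C[...,0]<540)],'pins')
    rect(C[box(380,640,-440,-210,45,64)&(C[...,0]<545)],'seatblocks')
    rect(C[box(380,610,-440,-210,10,30)],'jigbase')
    rect(C[box(530,620,-440,-210,60,95)&((H<6)|(H>174))&(S>170)],'cheek')
E
python3 fit.py
```

```text
top plate n [-0.571  0.038  0.82 ] tilt 34.9 downhill yaw 176.2 c [495.4 293.8 104.1] 1687 1.4259153851467117
 extents [[-61.7 -66.1]
 [ 34.1  79.3]]
 bar n 663 [[-26.6 -26.3  20.8]
 [ -9.2   6.2  50.5]
 [ -6.   42.2  57.5]]
 bar top centre->grip pt world 357 [465.2 304.  119.2]
orange 375 c [558.2  30. ] size [29.7 53.6] ang 72.1 z pct [108.7 132.6 143.1]
[555.66826128  30.10243063 130.43166028]
pins 94 c [ 498.7 -314.4] size [ 13.8 121.8] ang 2.3 z pct [63.9 86.5 99.4]
seatblocks 2716 c [ 498.1 -315.5] size [ 98.8 145.9] ang 2.2 z pct [50.6 54.4 57.9]
jigbase 3323 c [ 518.4 -315.1] size [189.5 191.6] ang 2.2 z pct [17.1 20.4 23.8]
cheek 282 c [ 574.3 -311.4] size [19.4 59.8] ang 0.9 z pct [64.4 78.9 82.1]
side plate n [-0.577  0.04   0.816] tilt 35.3 downhill yaw 176.1 c [489.1 314.9  99.8] 2291 1.4085055752201852
 extents [[-54.6 -82. ]
 [ 42.8  63.6]]
 bar n 598 [[-16.9 -44.3  21.2]
 [ -2.3  -6.1  53.3]
 [  2.9  23.8  58.1]]
 bar top centre->grip pt world 385 [465.1 306.1 120. ]
orange 67 c [561.5  33. ] size [30.2 44.6] ang 78.1 z pct [ 97.8 117.5 134.2]
[561.73737533  44.58422553 116.52202595]
pins 105 c [ 499.  -312.3] size [ 13.7 121.1] ang 2.4 z pct [64.5 81.3 97.8]
seatblocks 1138 c [ 497.6 -315.2] size [ 98.4 150.4] ang 2.2 z pct [49.2 54.9 58.5]
jigbase 1438 c [ 517.9 -312.4] size [188.7 196.2] ang 2.2 z pct [13.9 20.9 25.7]
cheek 150 c [ 574.9 -310.1] size [20.2 61.4] ang 2.1 z pct [61.3 78.1 82.6]
```

Request:
play_rows([
  {"delta_pos": [0,0,-5],"yaw": 0,"jaw": 100},
  {"delta_pos": [0,0,-10],"yaw": 0,"jaw": 100},
  {"delta_pos": [0,0,-15],"yaw": 0,"jaw": 100},
  {"delta_pos": [0,0,-20],"yaw": 0,"jaw": 100},
  {"delta_pos": [0,0,-20],"yaw": 0,"jaw": 100},
  {"delta_pos": [0,0,-20],"yaw": 0,"jaw": 100},
  {"delta_pos": [0,0,-20],"yaw": 0,"jaw": 100},
  {"delta_pos": [0,0,-20],"yaw": 0,"jaw": 100},
], grip_force=20)

```text
clock: 2.0
eef_pos: [251.6, -571.4, 429.3]
tcp_rot: [-3.138, -0.0, 0.415]
contact_force: [-0.5, -0.0, -0.6]
opening: 0.997
grasp_force: 0.0
```

```bash
cat >> h.py <<'E'
def go(x,y,z,yawdeg,n=8,cur=None):
    s=r.sense(); p=s['eef_pos']; y0=s['tcp_rot'][2]
    d=np.array([x,y,z])-p; c,sn=np.cos(y0),np.sin(y0)
    t=np.array([c*d[0]+sn*d[1], sn*d[0]-c*d[1], -d[2]])/10
    dy=-(np.radians(yawdeg)-y0); dy=(dy+np.pi)%(2*np.pi)-np.pi
    print('clock',round(float(s['clock']),2),'pos',p.round(1),'yaw',np.degrees(y0).round(1),'F',s['contact_force'].round(1),'gf',round(float(s['grasp_force']),1),'open',round(float(s['opening']),3)); print('delta cm',t.round(2),'yaw',round(dy,3),'rows',np.linalg.norm(d)/50,abs(dy)/.15)
E
echo
```

Request:
play_rows([
  {"delta_pos": [27.3,-35.85,0],"yaw": 0.481,"jaw": 100},
  {"delta_pos": [27.3,-35.85,0],"yaw": 0.481,"jaw": 100},
  {"delta_pos": [27.3,-35.85,0],"yaw": 0.481,"jaw": 100},
  {"delta_pos": [27.3,-35.85,0],"yaw": 0.481,"jaw": 100},
  {"delta_pos": [27.3,-35.85,0],"yaw": 0.481,"jaw": 100},
  {"delta_pos": [27.3,-35.85,0],"yaw": 0.481,"jaw": 100},
  {"delta_pos": [27.3,-35.85,0],"yaw": 0.481,"jaw": 100},
  {"delta_pos": [27.3,-35.85,0],"yaw": 0.481,"jaw": 100},
])

```text
clock: 2.8
eef_pos: [345.0, -181.1, 430.3]
tcp_rot: [-3.141, 0.001, -0.067]
contact_force: [0.7, -0.0, -0.5]
opening: 1.001
grasp_force: 0.0
```

```bash
python3 -c "
from h import *
go(462,305,230,-3.8)"
```

```text
clock 2.8 pos [ 345.  -181.1  430.3] yaw -3.8 F [ 0.7 -0.  -0.5] gf 0.0 open 1.001
delta cm [  8.43 -49.28  20.03] yaw -0.001 rows 10.771769519616694 0.0036989809584161057
```

Request:
play_rows([
  {"delta_pos": [8.43,-49.28,8],"yaw": 0,"jaw": 100},
  {"delta_pos": [8.43,-49.28,8],"yaw": 0,"jaw": 100},
  {"delta_pos": [8.43,-49.28,8],"yaw": 0,"jaw": 100},
  {"delta_pos": [8.43,-49.28,8],"yaw": 0,"jaw": 100},
  {"delta_pos": [8.43,-49.28,8],"yaw": 0,"jaw": 100},
  {"delta_pos": [8.43,-49.28,8],"yaw": 0,"jaw": 100},
  {"delta_pos": [8.43,-49.28,8],"yaw": 0,"jaw": 100},
  {"delta_pos": [8.43,-49.28,8],"yaw": 0,"jaw": 100},
])

```text
clock: 3.6
eef_pos: [437.1, 203.0, 366.7]
tcp_rot: [3.141, 0.001, -0.066]
contact_force: [0.9, -0.3, 0.1]
opening: 0.998
grasp_force: 0.0
```

```bash
python3 -c "
from h import *
go(462,305,98,-3.8)
p,d,K,T=grab('wrist','wr0.png'); C=cloud(d,K,T)
n=np.array([-.574,.038,.818]);n/=np.linalg.norm(n); g=np.array([465,305,119.6])
ux=np.array([1,-.066,0]);ux/=np.linalg.norm(ux);uy=np.cross([0,0,1],ux);ux=np.cross(uy,n)
q=(C-g).reshape(-1,3)[(d>0).ravel()]; q=np.c_[q@ux,q@uy,q@n]
m=(abs(q[:,0])<30)&(abs(q[:,1])<60)&(q[:,2]>5)&(q[:,2]<35); print(m.sum(), np.percentile(q[m],[2,50,98],0).round(1))
m=(abs(q[:,0])<60)&(abs(q[:,1])<90)&(abs(q[:,2]+30)<6); print(np.percentile(q[m],[1,50,99],0).round(1))
"
```

```text
clock 3.6 pos [437.1 203.  366.7] yaw -3.8 F [ 0.9 -0.3  0.1] gf 0.0 open 0.998
delta cm [  1.82 -10.34  26.87] yaw 0.001 rows 5.768804569323637 0.004520151144914072
1578 [[ -8.3 -34.4   5.8]
 [  8.   -1.9  23.6]
 [ 10.   32.7  26.7]]
[[-48.4 -74.  -35.5]
 [ 22.8  -7.9 -29.2]
 [ 50.3  74.3 -26. ]]
```

Request:
play_rows([
  {"delta_pos": [1.8,-10.3,5],"yaw": 0,"jaw": 100},
  {"delta_pos": [1.8,-10.3,8],"yaw": 0,"jaw": 100},
  {"delta_pos": [1.8,-10.3,13],"yaw": 0,"jaw": 100},
  {"delta_pos": [1.8,-10.3,17],"yaw": 0,"jaw": 100},
  {"delta_pos": [1.8,-10.3,20],"yaw": 0,"jaw": 100},
  {"delta_pos": [1.8,-10.3,23],"yaw": 0,"jaw": 100},
  {"delta_pos": [1.8,-10.3,25],"yaw": 0,"jaw": 100},
  {"delta_pos": [1.8,-10.3,26.8],"yaw": 0,"jaw": 100},
])

```text
clock: 4.45
eef_pos: [460.9, 301.6, 97.3]
tcp_rot: [3.139, 0.003, -0.066]
contact_force: [0.9, -0.3, 0.5]
opening: 0.999
grasp_force: 0.0
```

Request:
play_rows([
  {"delta_pos": [0,0,0],"yaw": 0,"jaw": 90},
  {"delta_pos": [0,0,0],"yaw": 0,"jaw": 70},
  {"delta_pos": [0,0,0],"yaw": 0,"jaw": 60},
  {"delta_pos": [0,0,0],"yaw": 0,"jaw": 60},
  {"delta_pos": [0,0,0],"yaw": 0,"jaw": 60},
  {"delta_pos": [0,0,0],"yaw": 0,"jaw": 60},
  {"delta_pos": [0,0,0],"yaw": 0,"jaw": 60},
  {"delta_pos": [0,0,0],"yaw": 0,"jaw": 60},
], grip_force=30)

```text
clock: 5.25
eef_pos: [462.4, 302.5, 100.2]
tcp_rot: [-3.142, -0.0, -0.066]
contact_force: [0.5, -0.4, -5.1]
opening: 0.817
grasp_force: 35.6
```

Request:
play_rows([
  {"delta_pos": [-0.57,0,-0.82],"yaw": 0,"jaw": 60},
  {"delta_pos": [-1.15,0,-1.64],"yaw": 0,"jaw": 60},
  {"delta_pos": [-2.3,0,-3.28],"yaw": 0,"jaw": 60},
  {"delta_pos": [-3.44,0,-4.91],"yaw": 0,"jaw": 60},
  {"delta_pos": [-4.6,0,-6.55],"yaw": 0,"jaw": 60},
  {"delta_pos": [-4.6,0,-9],"yaw": 0,"jaw": 60},
  {"delta_pos": [-4.6,0,-12],"yaw": 0,"jaw": 60},
  {"delta_pos": [-4.6,0,-15],"yaw": 0,"jaw": 60},
])

```text
clock: 6.05
eef_pos: [415.5, 305.4, 251.8]
tcp_rot: [-3.141, -0.0, -0.066]
contact_force: [1.3, 0.1, -6.2]
opening: 0.815
grasp_force: 36.7
```

```bash
cat > tilt.py <<'E'
from h import *
def plate(cams=('side','top'),save=None):
    e=r.sense()['eef_pos']
    for n in cams:
        p,d,K,T=grab(n,save and n+save); C=cloud(d,K,T)
        h=cv2.cvtColor(p,cv2.COLOR_RGB2HSV); H,S=h[...,0],h[...,1]
        m=(d>0)&(H>100)&(H<130)&(S>150)&(np.linalg.norm(C[...,:2]-e[:2],axis=-1)<130)&(C[...,2]<e[2]+60)&(C[...,2]>e[2]-110)
        m=cv2.erode(m.astype(np.uint8),np.ones((3,3)))>0
        P=C[m]; 
        if len(P)<60: print(n,'few',len(P)); continue
        # RANSAC plane
        best=None; g=np.random.default_rng(0)
        for _ in range(300):
            a,b,c=P[g.choice(len(P),3,replace=False)]; nv=np.cross(b-a,c-a); l=np.linalg.norm(nv)
            if l<50: continue
            nv/=l; i=abs((P-a)@nv)<3
            if best is None or i.sum()>best.sum(): best=i
        Q=P[best]; c=Q.mean(0); nv=np.linalg.svd(Q-c,full_matrices=0)[2][2]; nv*=np.sign(nv[2])
        print(n,len(P),len(Q),'n',nv.round(3),'c',c.round(1),'rel tcp',(c-e).round(1),'xy',np.percentile(Q,[1,99],0).round(1).tolist())
if __name__=='__main__':
    plate(save='1.png'); go(330,-180,250,-3.8)
E
python3 tilt.py
```

```text
side 2259 1942 n [-0.578  0.04   0.815] c [438.5 336.9 248.4] rel tcp [22.9 31.5 -3.4] xy [[395.7, 241.2, 220.6], [480.3, 380.2, 277.6]]
top 2617 2096 n [-0.579  0.035  0.815] c [454.8 287.  265.1] rel tcp [ 39.2 -18.4  13.2] xy [[398.7, 229.8, 226.2], [483.1, 371.8, 282.3]]
clock 6.15 pos [418.  307.1 254.8] yaw -3.8 F [ 1.  -0.  -4.9] gf 36.9 open 0.815
delta cm [-5.57 49.18  0.48] yaw 0.0 rows 9.900216283184264 0.0026320771509436014
```

Request:
play_rows([
  {"delta_pos": [-2,10,0],"yaw": 0,"jaw": 60},
  {"delta_pos": [-3,15,0],"yaw": 0,"jaw": 60},
  {"delta_pos": [-4,20,0],"yaw": 0,"jaw": 60},
  {"delta_pos": [-5,25,0],"yaw": 0,"jaw": 60},
  {"delta_pos": [-6,30,0],"yaw": 0,"jaw": 60},
  {"delta_pos": [-7,35,0],"yaw": 0,"jaw": 60},
  {"delta_pos": [-7,38,0],"yaw": 0,"jaw": 60},
  {"delta_pos": [-7.6,40,0],"yaw": 0,"jaw": 60},
])

```text
clock: 6.95
eef_pos: [314.6, -82.8, 249.6]
tcp_rot: [3.141, -0.001, -0.065]
contact_force: [2.6, -1.8, -4.9]
opening: 0.816
grasp_force: 38.7
```

Request:
play_rows([
  {"delta_pos": [-0.8,4,0],"yaw": 0,"jaw": 60},
  {"delta_pos": [-1.6,7.9,0],"yaw": 0,"jaw": 60},
  {"delta_pos": [-1.6,7.9,4],"yaw": 0,"jaw": 60},
  {"delta_pos": [-1.6,7.9,8],"yaw": 0,"jaw": 60},
  {"delta_pos": [-1.6,7.9,12],"yaw": 0,"jaw": 60},
  {"delta_pos": [-1.6,7.9,15],"yaw": 0,"jaw": 60},
  {"delta_pos": [-1.6,7.9,17.5],"yaw": 0,"jaw": 60},
  {"delta_pos": [-1.6,7.9,18.5],"yaw": 0,"jaw": 60},
], grip_force=20)

```text
clock: 7.75
eef_pos: [292.7, -158.0, 62.8]
tcp_rot: [-3.14, 0.004, -0.066]
contact_force: [-1.0, 0.0, -5.3]
opening: 0.817
grasp_force: 38.7
```

```bash
python3 -c "
from tilt import *
go(295,-165,56,-3.8); plate(('top',))
go(295,-165,56,-3.8)"
```

```text
clock 7.75 pos [ 292.7 -158.    62.8] yaw -3.8 F [-1.   0.  -5.3] gf 38.7 open 0.817
delta cm [0.27 0.68 0.68] yaw 0.0 rows 0.19994888734164193 0.0009203641745436641
top 1441 1094 n [-0.576  0.035  0.817] c [ 335.3 -145.9   73.7] rel tcp [42.6 12.1 10.9] xy [[283.2, -230.3, 34.7], [358.8, -87.2, 88.6]]
clock 7.8 pos [ 292.6 -158.    62.5] yaw -3.8 F [-1.7  0.4 -6.5] gf 38.7 open 0.817
delta cm [0.28 0.69 0.65] yaw 0.0 rows 0.1968275175728246 0.0008802343160378239
```

Request:
play_rows([
  {"delta_pos": [0,0,0.2],"yaw": 0,"jaw": 70},
  {"delta_pos": [0,0,0.4],"yaw": 0,"jaw": 70},
  {"delta_pos": [0,0,0.5],"yaw": 0,"jaw": 70},
  {"delta_pos": [0,0,0.6],"yaw": 0,"jaw": 70},
  {"delta_pos": [0,0,0.7],"yaw": 0,"jaw": 70},
  {"delta_pos": [0,0,0.8],"yaw": 0,"jaw": 70},
  {"delta_pos": [0,0,0.8],"yaw": 0,"jaw": 70},
  {"delta_pos": [0,0,0.8],"yaw": 0,"jaw": 70},
], grip_force=20)

```text
clock: 8.6
eef_pos: [294.9, -159.3, 57.1]
tcp_rot: [3.142, -0.0, -0.066]
contact_force: [0.4, -0.7, -5.2]
opening: 0.817
grasp_force: 38.7
```

Request:
play_rows([
  {"delta_pos": [0.0,0,0.2],"yaw": 0,"jaw": 70},
  {"delta_pos": [0.3,0,0.4],"yaw": 0,"jaw": 70},
  {"delta_pos": [0.7,0,0.55],"yaw": 0,"jaw": 70},
  {"delta_pos": [1.2,0,0.7],"yaw": 0,"jaw": 70},
  {"delta_pos": [1.7,0,0.9],"yaw": 0,"jaw": 70},
  {"delta_pos": [2.2,0,1.1],"yaw": 0,"jaw": 70},
  {"delta_pos": [2.6,0,1.25],"yaw": 0,"jaw": 70},
  {"delta_pos": [2.6,0,1.25],"yaw": 0,"jaw": 70},
])

```text
clock: 9.4
eef_pos: [322.1, -161.0, 44.8]
tcp_rot: [-3.141, -0.001, -0.067]
contact_force: [1.9, 5.5, 6.8]
opening: 0.814
grasp_force: 44.1
```

```bash
python3 -c "
from tilt import *
plate(('top',))
go(335,-160,36,-3.8)"
```

```text
top 1018 859 n [-0.291  0.021  0.956] c [ 352.6 -133.7   44.2] rel tcp [30.5 27.3 -0.6] xy [[289.8, -231.8, 23.3], [381.7, -87.7, 54.5]]
clock 9.45 pos [ 322.1 -161.    44.9] yaw -3.8 F [2.3 5.7 5.2] gf 44.0 open 0.81
delta cm [ 1.28 -0.19  0.89] yaw -0.0 rows 0.3142554835224071 0.0029745988784846134
```

Request:
play_rows([
  {"delta_pos": [0.4,0,0.2],"yaw": 0,"jaw": 70},
  {"delta_pos": [0.8,0,0.4],"yaw": 0,"jaw": 70},
  {"delta_pos": [1.2,0,0.6],"yaw": 0,"jaw": 70},
  {"delta_pos": [1.6,0,0.8],"yaw": 0,"jaw": 70},
  {"delta_pos": [2.0,0,0.95],"yaw": 0,"jaw": 70},
  {"delta_pos": [2.3,0,1.05],"yaw": 0,"jaw": 70},
  {"delta_pos": [2.3,0,1.05],"yaw": 0,"jaw": 70},
  {"delta_pos": [2.3,0,1.05],"yaw": 0,"jaw": 70},
])

```text
clock: 10.25
eef_pos: [344.1, -162.6, 34.0]
tcp_rot: [3.141, -0.001, -0.066]
contact_force: [-0.7, 0.2, -4.5]
opening: 0.813
grasp_force: 44.3
```

```bash
python3 -c "
from tilt import *
plate(('top',))
go(345,-160,34,-3.8)"
```

```text
top 835 762 n [-0.047  0.008  0.999] c [ 353.9 -121.3   27. ] rel tcp [ 9.8 41.3 -7. ] xy [[300.2, -170.7, 21.9], [393.7, -88.0, 31.0]]
clock 10.3 pos [ 344.2 -162.7   34.1] yaw -3.8 F [-0.4 -0.5 -4.9] gf 44.2 open 0.814
delta cm [ 0.06 -0.27  0.01] yaw 0.0 rows 0.05589352725004756 0.0002778744529674526
```

Request:
play_rows([
  {"delta_pos": [0.2,0,0.2],"yaw": 0,"jaw": 70},
  {"delta_pos": [0.2,0,0.35],"yaw": 0,"jaw": 70},
  {"delta_pos": [0.2,0,0.4],"yaw": 0,"jaw": 70},
  {"delta_pos": [0.2,0,0.4],"yaw": 0,"jaw": 85},
  {"delta_pos": [0.2,0,0.4],"yaw": 0,"jaw": 95},
  {"delta_pos": [0.2,0,0.4],"yaw": 0,"jaw": 100},
  {"delta_pos": [0.2,0,0.2],"yaw": 0,"jaw": 100},
  {"delta_pos": [0.2,0,0.2],"yaw": 0,"jaw": 100},
])

```text
clock: 11.1
eef_pos: [345.9, -162.7, 32.2]
tcp_rot: [3.142, -0.0, -0.066]
contact_force: [0.3, -0.2, 0.4]
opening: 1.0
grasp_force: 0.0
```

Request:
play_rows([
  {"delta_pos": [0,0,-4],"yaw": 0,"jaw": 100},
  {"delta_pos": [0,0,-8],"yaw": 0,"jaw": 100},
  {"delta_pos": [0,0,-13],"yaw": 0,"jaw": 100},
  {"delta_pos": [0,0,-18],"yaw": -0.15,"jaw": 100},
  {"delta_pos": [0,0,-18],"yaw": -0.3,"jaw": 100},
  {"delta_pos": [0,0,-18],"yaw": -0.45,"jaw": 100},
  {"delta_pos": [0,0,-18],"yaw": -0.6,"jaw": 100},
  {"delta_pos": [0,0,-18],"yaw": -0.75,"jaw": 100},
])

```text
clock: 11.9
eef_pos: [345.6, -162.6, 212.2]
tcp_rot: [3.141, -0.0, 0.69]
contact_force: [-0.1, 0.6, -0.4]
opening: 0.998
grasp_force: 0.0
```

```bash
cat > flat.py <<'E'
from tilt import *
p,d,K,T=grab('wrist','wr1.png'); C=cloud(d,K,T)
np.savez('pics/wr1.npz',C=C,d=d,p=p)
e=r.sense()['eef_pos']
near=(d>0)&(np.linalg.norm(C[...,:2]-np.array([345,-160]),axis=-1)<110)
h=cv2.cvtColor(p,cv2.COLOR_RGB2HSV); H,S=h[...,0],h[...,1]
Q=C[near&(H>100)&(H<130)&(S>150)&(C[...,2]>15)&(C[...,2]<32)]
print('plate',len(Q),cv2.minAreaRect(Q[:,:2].astype(np.float32)),np.percentile(Q[:,2],[5,50,95]))
c=Q.mean(0); print(np.linalg.svd(Q-c,full_matrices=0)[2][2])
B=C[near&(C[...,2]>70)&(C[...,2]<90)]
print('bar',len(B),cv2.minAreaRect(B[:,:2].astype(np.float32)),np.median(B[:,2]))
for t in ['plate_grip','plate_edge']:
    for q in vision.landmark_of('wrist',t): 
        print(t,q['conf'],q['uv'],ray(q['uv'],K,T,54 if t=='plate_grip' else 24).round(1))
go(345,-160,40,86.2)
E
python3 flat.py
```

```text
plate 11632 ((343.56463623046875, -162.248779296875), (149.80224609375, 101.38019561767578), 86.13477325439453) [24.06635679 25.46242918 26.72951277]
[ 2.66151447e-03  2.17099473e-04 -9.99996435e-01]
bar 1946 ((342.8550109863281, -161.81463623046875), (69.8364028930664, 20.34686279296875), 86.13583374023438) 80.2348006942392
plate_grip 0.74 [318.1, 223.1] [ 341.4 -165.1   54. ]
plate_edge 0.95 [351.4, 175.3] [ 393.2 -164.5   24. ]
plate_edge 0.58 [639.0, 141.3] [ 590.3 -353.8   24. ]
clock 12.05 pos [ 345.6 -162.6  212. ] yaw 39.0 F [-0.2 -0.2 -0. ] gf 0.0 open 1.003
delta cm [ 0.11 -0.24 17.2 ] yaw -0.824 rows 3.440643778491314 5.492709215791655
```

Request:
play_rows([
  {"delta_pos": [-0.15,-0.2,2],"yaw": -0.15,"jaw": 80},
  {"delta_pos": [-0.15,-0.2,4],"yaw": -0.3,"jaw": 80},
  {"delta_pos": [-0.15,-0.2,6],"yaw": -0.45,"jaw": 80},
  {"delta_pos": [-0.15,-0.2,8],"yaw": -0.6,"jaw": 80},
  {"delta_pos": [-0.15,-0.2,9],"yaw": -0.75,"jaw": 80},
  {"delta_pos": [-0.15,-0.2,12],"yaw": -0.823,"jaw": 80},
  {"delta_pos": [-0.15,-0.2,15],"yaw": -0.823,"jaw": 80},
  {"delta_pos": [-0.15,-0.2,17.4],"yaw": -0.823,"jaw": 80},
])

```text
clock: 12.85
eef_pos: [343.1, -161.9, 36.8]
tcp_rot: [-3.141, -0.0, 1.502]
contact_force: [0.2, -0.1, 0.4]
opening: 0.8
grasp_force: 0.0
```

Request:
play_rows([
  {"delta_pos": [0,0,0],"yaw": 0,"jaw": 60},
  {"delta_pos": [0,0,0],"yaw": 0,"jaw": 30},
  {"delta_pos": [0,0,0],"yaw": 0,"jaw": 10},
  {"delta_pos": [0,0,0],"yaw": 0,"jaw": 5},
  {"delta_pos": [0,0,0],"yaw": 0,"jaw": 5},
  {"delta_pos": [0,0,0],"yaw": 0,"jaw": 5},
  {"delta_pos": [0,0,0],"yaw": 0,"jaw": 5},
  {"delta_pos": [0,0,0],"yaw": 0,"jaw": 5},
], grip_force=50)

```text
clock: 13.65
eef_pos: [344.0, -162.4, 39.2]
tcp_rot: [3.14, 0.001, 1.506]
contact_force: [-2.8, 0.3, 9.5]
opening: 0.231
grasp_force: 49.9
```

Request:
play_rows([
  {"delta_pos": [0,0,-1],"yaw": 0,"jaw": 5},
  {"delta_pos": [0,0,-3],"yaw": 0,"jaw": 5},
  {"delta_pos": [0,0,-6],"yaw": 0,"jaw": 5},
  {"delta_pos": [0,0,-9],"yaw": 0,"jaw": 5},
  {"delta_pos": [0,0,-12],"yaw": 0,"jaw": 5},
  {"delta_pos": [0,0,-14],"yaw": 0,"jaw": 5},
  {"delta_pos": [0,0,-16],"yaw": 0,"jaw": 5},
  {"delta_pos": [0,0,-16],"yaw": 0,"jaw": 5},
])

```text
clock: 14.45
eef_pos: [344.4, -162.5, 200.8]
tcp_rot: [3.137, 0.002, 1.507]
contact_force: [1.3, -0.4, -5.8]
opening: 0.228
grasp_force: 49.9
```

```bash
python3 -c "
from tilt import *
go(498.3,-315,200,92.2); plate(('top','side'))"
```

```text
clock 14.45 pos [ 344.4 -162.5  200.8] yaw 86.3 F [ 1.3 -0.4 -5.8] gf 49.9 open 0.228
delta cm [-14.23  16.34   0.08] yaw -0.103 rows 4.3332303755107 0.6839203553083628
top 1496 1430 n [-0.004  0.001  1.   ] c [ 349.1 -122.2  186.3] rel tcp [  4.7  40.3 -14.5] xy [[299.5, -163.7, 183.6], [393.4, -88.8, 189.0]]
side 1324 1070 n [-0.004  0.004  1.   ] c [ 340.1 -137.8  185.1] rel tcp [ -4.3  24.7 -15.6] xy [[294.6, -218.8, 182.2], [391.1, -85.4, 187.9]]
```

```bash
python3 - <<'E'
from h import *
f=np.load('pics/wr1.npz');C,d,p=f['C'],f['d'],f['p']
h=cv2.cvtColor(p,cv2.COLOR_RGB2HSV);H,S=h[...,0],h[...,1]
b=lambda x0,x1,y0,y1,z0,z1:(d>0)&(C[...,0]>x0)&(C[...,0]<x1)&(C[...,1]>y0)&(C[...,1]<y1)&(C[...,2]>z0)&(C[...,2]<z1)
for n,m in [('pins',b(440,545,-420,-220,66,115)),('pinL',b(440,545,-300,-220,66,115)),('pinR',b(440,545,-420,-320,66,115)),('seat',b(430,545,-420,-220,48,62)),('base',b(380,640,-440,-200,12,28))]:
    P=C[m]; print(n,len(P), len(P)>3 and (cv2.minAreaRect(P[:,:2].astype(np.float32)),P.min(0),P.max(0)))
E
```

```text
pins 1375 (((497.71173095703125, -313.4235534667969), (14.048697471618652, 121.22554779052734), 2.3481101989746094), array([ 488.46448288, -374.22379304,   66.25653656]), array([ 506.11974176, -252.83150153,  107.20316879]))
pinL 718 (((494.7656555175781, -258.4570617675781), (14.0668363571167, 10.888567924499512), 29.522472381591797), array([ 488.46448288, -266.22395351,   66.4861619 ]), array([ 502.56355432, -252.83150153,  107.20316879]))
pinR 657 (((498.16314697265625, -366.9859924316406), (14.187201499938965, 8.371543884277344), 32.72538375854492), array([ 492.9884944 , -374.22379304,   66.25653656]), array([ 506.11974176, -362.27352509,  103.22822227]))
seat 16064 (((497.44525146484375, -315.5171813964844), (99.93902587890625, 146.14071655273438), 1.928877592086792), array([ 445.10490202, -389.65092809,   48.01088665]), array([ 544.98647178, -240.86116035,   61.97978179]))
base 16235 (((497.80780029296875, -312.0220947265625), (209.3109893798828, 248.67088317871094), 86.2372055053711), array([ 380.01080498, -412.31517288,   12.01857331]), array([ 625.77850925, -200.15686637,   27.99989151]))
```

Request:
play_rows([
  {"delta_pos": [-2,2.3,0],"yaw": -0.05,"jaw": 5},
  {"delta_pos": [-4,4.6,0],"yaw": -0.1,"jaw": 5},
  {"delta_pos": [-6,6.9,0],"yaw": -0.103,"jaw": 5},
  {"delta_pos": [-9,10.4,0],"yaw": -0.103,"jaw": 5},
  {"delta_pos": [-12,13.8,0],"yaw": -0.103,"jaw": 5},
  {"delta_pos": [-14.2,16.3,0],"yaw": -0.103,"jaw": 5},
  {"delta_pos": [-14.2,16.3,0],"yaw": -0.103,"jaw": 5},
  {"delta_pos": [-14.2,16.3,0],"yaw": -0.103,"jaw": 5},
])

```text
clock: 15.35
eef_pos: [495.8, -313.7, 195.7]
tcp_rot: [-3.138, -0.003, 1.609]
contact_force: [-0.7, 0.9, -5.4]
opening: 0.23
grasp_force: 51.2
```

```bash
cat > ov.py <<'E'
from tilt import *
for n in ['top','side']:
    p,d,K,T=grab(n,n+'2.png'); C=cloud(d,K,T); e=r.sense()['eef_pos']
    h=cv2.cvtColor(p,cv2.COLOR_RGB2HSV); H,S=h[...,0],h[...,1]
    m=(d>0)&(np.linalg.norm(C[...,:2]-e[:2],axis=-1)<130)&(abs(C[...,2]-(e[2]-15))<6)&(H>95)&(H<135)&(S>100)
    Q=C[m]; print(n,len(Q),cv2.minAreaRect(Q[:,:2].astype(np.float32)),np.median(Q[:,2]), np.percentile(Q,[.3,99.7],0).round(1))
go(498.3,-315,200,92.2)
E
python3 ov.py
```

```text
top 1924 ((493.98724365234375, -284.60906982421875), (98.54285430908203, 93.35850524902344), 2.7462916374206543) 181.12512155106577 [[ 444.  -329.9  176. ]
 [ 542.4 -237.6  185. ]]
side 1036 ((494.9450988769531, -310.6992492675781), (100.098876953125, 155.89170837402344), 2.1830179691314697) 181.92089641968994 [[ 443.3 -387.9  175.8]
 [ 546.3 -234.2  185.7]]
clock 15.45 pos [ 495.4 -313.   196.5] yaw 92.2 F [ 1.2  0.3 -4.8] gf 51.2 open 0.231
delta cm [-0.21  0.28 -0.35] yaw 0.001 rows 0.09910909686747224 0.00390618333683553
```

Request:
play_rows([
  {"delta_pos": [-0.1,0.15,0],"yaw": 0,"jaw": 5},
  {"delta_pos": [-0.2,0.27,1],"yaw": 0,"jaw": 5},
  {"delta_pos": [-0.2,0.27,2],"yaw": 0,"jaw": 5},
  {"delta_pos": [-0.2,0.27,3],"yaw": 0,"jaw": 5},
  {"delta_pos": [-0.2,0.27,4],"yaw": 0,"jaw": 5},
  {"delta_pos": [-0.2,0.27,4.7],"yaw": 0,"jaw": 5},
  {"delta_pos": [-0.2,0.27,4.7],"yaw": 0,"jaw": 5},
  {"delta_pos": [-0.2,0.27,4.7],"yaw": 0,"jaw": 5},
])

```text
clock: 16.25
eef_pos: [499.7, -316.0, 151.0]
tcp_rot: [-3.141, -0.0, 1.61]
contact_force: [0.5, 0.0, -4.6]
opening: 0.222
grasp_force: 51.1
```

```bash
python3 ov.py
```

```text
top 1753 ((498.0052490234375, -286.6946716308594), (100.114501953125, 93.11388397216797), 2.801626682281494) 136.27228471396052 [[ 448.9 -330.9  130.7]
 [ 547.7 -240.1  140.5]]
side 991 ((499.3792724609375, -315.2669982910156), (100.06329345703125, 154.2057342529297), 1.885915994644165) 137.09188752388934 [[ 447.9 -389.4  130.8]
 [ 550.5 -237.9  141.5]]
clock 16.35 pos [ 500.  -316.2  151.5] yaw 92.2 F [ 0.3 -0.3 -6. ] gf 51.1 open 0.226
delta cm [ 0.13 -0.17 -4.85] yaw 0.001 rows 0.9706175519792387 0.004274812330612813
```

Request:
play_rows([
  {"delta_pos": [0.1,-0.1,0],"yaw": 0,"jaw": 5},
  {"delta_pos": [0.1,-0.1,0.3],"yaw": 0,"jaw": 5},
  {"delta_pos": [0.1,-0.1,0.6],"yaw": 0,"jaw": 5},
  {"delta_pos": [0.1,-0.1,0.9],"yaw": 0,"jaw": 5},
  {"delta_pos": [0.1,-0.1,1.2],"yaw": 0,"jaw": 5},
  {"delta_pos": [0.1,-0.1,1.5],"yaw": 0,"jaw": 5},
  {"delta_pos": [0.1,-0.1,1.7],"yaw": 0,"jaw": 5},
  {"delta_pos": [0.1,-0.1,1.7],"yaw": 0,"jaw": 5},
])

```text
clock: 17.15
eef_pos: [498.4, -315.0, 133.7]
tcp_rot: [-3.141, -0.0, 1.61]
contact_force: [0.1, -1.3, -5.1]
opening: 0.229
grasp_force: 51.3
```

Request:
play_rows([
  {"delta_pos": [0,0,0.3],"yaw": 0,"jaw": 5},
  {"delta_pos": [0,0,0.6],"yaw": 0,"jaw": 5},
  {"delta_pos": [0,0,0.9],"yaw": 0,"jaw": 5},
  {"delta_pos": [0,0,1.2],"yaw": 0,"jaw": 5},
  {"delta_pos": [0,0,1.5],"yaw": 0,"jaw": 5},
  {"delta_pos": [0,0,1.8],"yaw": 0,"jaw": 5},
  {"delta_pos": [0,0,2.0],"yaw": 0,"jaw": 5},
  {"delta_pos": [0,0,2.0],"yaw": 0,"jaw": 5},
])

```text
clock: 17.95
eef_pos: [498.4, -315.0, 113.7]
tcp_rot: [-3.141, -0.0, 1.61]
contact_force: [0.6, -0.1, -3.7]
opening: 0.229
grasp_force: 51.3
```

Request:
play_rows([
  {"delta_pos": [0,0,0.3],"yaw": 0,"jaw": 5},
  {"delta_pos": [0,0,0.6],"yaw": 0,"jaw": 5},
  {"delta_pos": [0,0,0.9],"yaw": 0,"jaw": 5},
  {"delta_pos": [0,0,1.2],"yaw": 0,"jaw": 5},
  {"delta_pos": [0,0,1.4],"yaw": 0,"jaw": 5},
  {"delta_pos": [0,0,1.6],"yaw": 0,"jaw": 5},
  {"delta_pos": [0,0,1.7],"yaw": 0,"jaw": 5},
  {"delta_pos": [0,0,1.7],"yaw": 0,"jaw": 5},
])

```text
clock: 18.75
eef_pos: [498.6, -315.0, 96.9]
tcp_rot: [-3.141, -0.0, 1.61]
contact_force: [0.3, 0.4, -4.5]
opening: 0.226
grasp_force: 51.3
```

Request:
play_rows([
  {"delta_pos": [0,0,0.15],"yaw": 0,"jaw": 5},
  {"delta_pos": [0,0,0.25],"yaw": 0,"jaw": 5},
  {"delta_pos": [0,0,0.35],"yaw": 0,"jaw": 5},
  {"delta_pos": [0,0,0.4],"yaw": 0,"jaw": 5},
  {"delta_pos": [0,0,0.4],"yaw": 0,"jaw": 5},
  {"delta_pos": [0,0,0.4],"yaw": 0,"jaw": 5},
  {"delta_pos": [0,0,0.4],"yaw": 0,"jaw": 5},
  {"delta_pos": [0,0,0.4],"yaw": 0,"jaw": 5},
])

```text
clock: 19.55
eef_pos: [498.6, -315.3, 94.3]
tcp_rot: [3.141, 0.0, 1.61]
contact_force: [-4.3, 1.7, 8.4]
opening: 0.229
grasp_force: 52.9
```

Request:
play_rows([
  {"delta_pos": [0,0,0],"yaw": 0,"jaw": 20},
  {"delta_pos": [0,0,0],"yaw": 0,"jaw": 40},
  {"delta_pos": [0,0,0],"yaw": 0,"jaw": 60},
  {"delta_pos": [0,0,0],"yaw": 0,"jaw": 70},
  {"delta_pos": [0,0,-3],"yaw": 0,"jaw": 70},
  {"delta_pos": [0,0,-8],"yaw": 0,"jaw": 70},
  {"delta_pos": [0,0,-13],"yaw": 0,"jaw": 70},
  {"delta_pos": [0,0,-18],"yaw": 0,"jaw": 70},
])

```text
clock: 20.35
eef_pos: [498.4, -314.9, 275.0]
tcp_rot: [-3.142, -0.0, 1.61]
contact_force: [0.0, 0.5, 0.4]
opening: 0.701
grasp_force: 0.0
```

```bash
cat > home.py <<'E'
from tilt import *
p,d,K,T=grab('wrist','wr2.png'); C=cloud(d,K,T)
np.savez('pics/wr2.npz',C=C,d=d,p=p)
h=cv2.cvtColor(p,cv2.COLOR_RGB2HSV); H,S=h[...,0],h[...,1]
near=(d>0)&(np.linalg.norm(C[...,:2]-np.array([498,-315]),axis=-1)<130)
Q=C[near&(H>100)&(H<130)&(S>150)&(C[...,2]>60)&(C[...,2]<95)]
print('plate',len(Q),cv2.minAreaRect(Q[:,:2].astype(np.float32)),np.percentile(Q[:,2],[5,50,95]),np.linalg.svd(Q-Q.mean(0),full_matrices=0)[2][2])
R=C[near&((H<6)|(H>174))&(S>150)&(C[...,2]>70)&(C[...,2]<90)]
print('cheek',len(R),len(R)>3 and (cv2.minAreaRect(R[:,:2].astype(np.float32)),R.min(0),R.max(0)))
for q in vision.landmark_of('wrist','key_gap'): print(q['conf'],q['uv'],ray(q['uv'],K,T,79))
# key in stand, top & side
go(555,30,300,-20)
E
python3 home.py
```

```text
plate 11158 ((497.6116943359375, -315.7974548339844), (99.50588989257812, 149.48414611816406), 2.1773571968078613) [79.15258704 80.39662055 81.67442025] [ 5.73249171e-03  4.93724682e-04 -9.99983447e-01]
cheek 1190 (((574.7706298828125, -312.0525207519531), (19.645612716674805, 59.813987731933594), 2.2792844772338867), array([ 564.06073094, -342.04450805,   70.09886584]), array([ 585.58070168, -281.95298532,   82.8724593 ]))
0.62 [377.1, 206.6] [ 557.87003064 -309.01402604   79.        ]
0.3 [320.1, 219.6] [ 500.04165051 -324.94882782   79.        ]
clock 20.45 pos [ 501.9 -317.1  280.8] yaw 92.2 F [ 0.1 -0.6 -0.1] gf 0.0 open 0.7
delta cm [34.48  6.66 -1.92] yaw 1.959 rows 7.033813023403063 13.059171984519402
```

View pics/wr2.png

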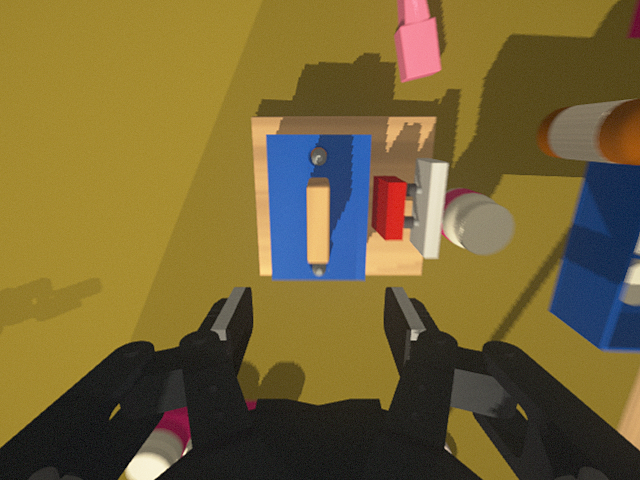

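Request:
play_rows([
  {"delta_pos": [4,1.2,-1],"yaw": -0.15,"jaw": 70},
  {"delta_pos": [9,2.6,-1],"yaw": -0.3,"jaw": 70},
  {"delta_pos": [14,4,-1],"yaw": -0.45,"jaw": 70},
  {"delta_pos": [19,5.5,-1],"yaw": -0.6,"jaw": 70},
  {"delta_pos": [24,6.9,-1],"yaw": -0.75,"jaw": 70},
  {"delta_pos": [28,8.2,-1],"yaw": -0.9,"jaw": 70},
  {"delta_pos": [32,9.3,-1],"yaw": -1.05,"jaw": 70},
  {"delta_pos": [33.4,9.6,-1],"yaw": -1.2,"jaw": 70},
])

```text
clock: 21.25
eef_pos: [582.1, 26.1, 282.5]
tcp_rot: [3.141, -0.0, 2.819]
contact_force: [-0.9, -1.1, 0.0]
opening: 0.698
grasp_force: 0.0
```

```bash
cat > key.py <<'E'
from tilt import *
go(555,30,300,162)
print(np.degrees(r.sense()['qpos']).round(0))
p,d,K,T=grab('wrist','wr3.png'); C=cloud(d,K,T)
np.savez('pics/wr3.npz',C=C,d=d,p=p)
h=cv2.cvtColor(p,cv2.COLOR_RGB2HSV); H,S=h[...,0],h[...,1]
O=C[(d>0)&(H<14)&(S>170)&(C[...,0]>470)&(C[...,0]<640)&(C[...,1]>-60)&(C[...,1]<110)&(C[...,2]>80)&(C[...,2]<180)]
print(len(O),cv2.minAreaRect(O[:,:2].astype(np.float32)),np.percentile(O,[1,50,99],0).round(1))
# faces: RANSAC planes
g=np.random.default_rng(0);P=O
for k in range(3):
    best=np.zeros(len(P),bool)
    for _ in range(400):
        a,b,c=P[g.choice(len(P),3,replace=False)]; n=np.cross(b-a,c-a); l=np.linalg.norm(n)
        if l<30: continue
        i=abs((P-a)@(n/l))<1.2
        if i.sum()>best.sum(): best=i
    Q=P[best]; c=Q.mean(0); n=np.linalg.svd(Q-c,full_matrices=0)[2][2]; n*=np.sign(n[2])
    print('face',len(Q),'c',c.round(1),'n',n.round(3),'tilt',np.degrees(np.arccos(n[2])).round(1),'az',np.degrees(np.arctan2(n[1],n[0])).round(1))
    z=np.array([0,0,1]); uh=np.cross(z,n);uh/=np.linalg.norm(uh);us=np.cross(n,uh); print('  ext',np.percentile((Q-c)@uh,[1,99]).round(1),np.percentile((Q-c)@us,[1,99]).round(1),'uh',uh.round(2))
    P=P[~best]
    if len(P)<100: break
for t in ['key_head','stand_foot']:
    for q in vision.landmark_of('wrist',t): print(t,q['conf'],q['uv'])
E
python3 key.py
```

```text
clock 21.25 pos [582.1  26.1 282.5] yaw 161.5 F [-0.9 -1.1  0. ] gf 0.0 open 0.698
delta cm [ 2.69 -0.49 -1.75] yaw -0.009 rows 0.6493913339688318 0.05765054347871039
[  2.  14.  96.   0.  70. -69.]
503 ((558.3416137695312, 31.914831161499023), (31.254074096679688, 54.04996109008789), 72.41251373291016) [[530.9  11.  103.6]
 [568.8  27.2 128. ]
 [586.   50.9 143.7]]
face 408 c [571.6  26.3 125. ] n [ 0.81  -0.262  0.524] tilt 58.4 az -17.9
  ext [-14.1  13.7] [-24.5  21.8] uh [ 0.31  0.95 -0.  ]
key_head 0.83 [189.8, 250.7]
key_head 0.67 [211.9, 78.8]
key_head 0.64 [314.5, 193.7]
key_head 0.63 [20.4, 280.4]
stand_foot 0.93 [316.4, 212.8]
```

View pics/wr3.png

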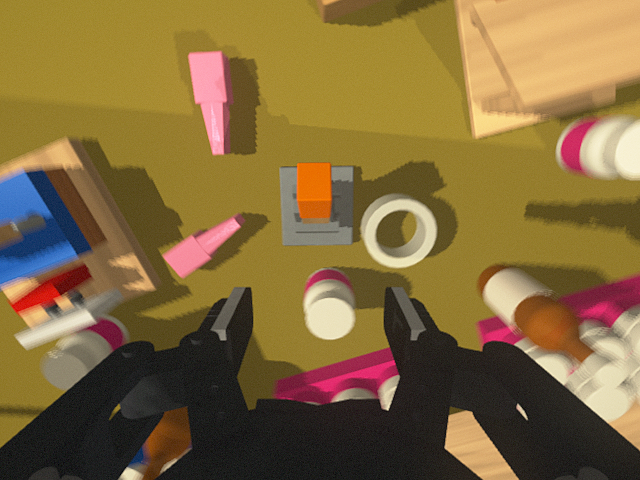

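Request:
play_rows([
  {"delta_pos": [2.8,-0.33,2],"yaw": -0.01,"jaw": 70},
  {"delta_pos": [2.8,-0.33,4],"yaw": -0.01,"jaw": 70},
  {"delta_pos": [2.8,-0.33,6],"yaw": -0.01,"jaw": 70},
  {"delta_pos": [2.8,-0.33,8],"yaw": -0.01,"jaw": 70},
  {"delta_pos": [2.8,-0.33,10],"yaw": -0.01,"jaw": 70},
  {"delta_pos": [2.8,-0.33,11],"yaw": -0.01,"jaw": 70},
  {"delta_pos": [2.8,-0.33,11],"yaw": -0.01,"jaw": 70},
  {"delta_pos": [2.8,-0.33,11],"yaw": -0.01,"jaw": 70},
])

```text
clock: 22.2
eef_pos: [554.3, 27.9, 173.6]
tcp_rot: [3.141, 0.0, 2.818]
contact_force: [-0.7, -0.1, -0.1]
opening: 0.701
grasp_force: 0.0
```

```bash
python3 -c "
from tilt import *
go(554.6,31.8,96,162.1)"
```

```text
clock 22.2 pos [554.3  27.9 173.6] yaw 161.5 F [-0.7 -0.1 -0.1] gf 0.0 open 0.701
delta cm [0.1  0.38 7.76] yaw -0.011 rows 1.554144363354642 0.07481475304398504
```

Request:
play_rows([
  {"delta_pos": [0.1,0.38,2],"yaw": -0.01,"jaw": 70},
  {"delta_pos": [0.1,0.38,4],"yaw": -0.01,"jaw": 70},
  {"delta_pos": [0.1,0.38,6],"yaw": -0.01,"jaw": 70},
  {"delta_pos": [0.1,0.38,7.3],"yaw": -0.01,"jaw": 70},
  {"delta_pos": [0.1,0.38,7.7],"yaw": -0.01,"jaw": 70},
  {"delta_pos": [0.1,0.38,7.7],"yaw": -0.01,"jaw": 70},
  {"delta_pos": [0.1,0.38,7.7],"yaw": -0.01,"jaw": 55},
  {"delta_pos": [0.1,0.38,7.7],"yaw": -0.01,"jaw": 45},
])

```text
clock: 23.0
eef_pos: [554.9, 32.3, 97.0]
tcp_rot: [3.141, 0.001, 2.83]
contact_force: [-0.7, 0.2, 0.3]
opening: 0.449
grasp_force: 0.0
```

Request:
play_rows([
  {"delta_pos": [0,0,0],"yaw": 0,"jaw": 30},
  {"delta_pos": [0,0,0],"yaw": 0,"jaw": 20},
  {"delta_pos": [0,0,0],"yaw": 0,"jaw": 15},
  {"delta_pos": [0,0,0],"yaw": 0,"jaw": 15},
  {"delta_pos": [0,0,0],"yaw": 0,"jaw": 15},
  {"delta_pos": [0,0,0],"yaw": 0,"jaw": 15},
  {"delta_pos": [0,0,0],"yaw": 0,"jaw": 15},
  {"delta_pos": [0,0,0],"yaw": 0,"jaw": 15},
], grip_force=30)

```text
clock: 23.8
eef_pos: [554.8, 32.4, 96.9]
tcp_rot: [3.141, 0.001, 2.83]
contact_force: [-2.0, 0.4, 6.2]
opening: 0.347
grasp_force: 34.0
```

Request:
play_rows([
  {"delta_pos": [0.53,0,-0.85],"yaw": 0,"jaw": 15},
  {"delta_pos": [1.05,0,-1.7],"yaw": 0,"jaw": 15},
  {"delta_pos": [1.84,0,-2.98],"yaw": 0,"jaw": 15},
  {"delta_pos": [2.63,0,-4.25],"yaw": 0,"jaw": 15},
  {"delta_pos": [3.68,0,-5.95],"yaw": 0,"jaw": 15},
  {"delta_pos": [4.73,0,-7.65],"yaw": 0,"jaw": 15},
  {"delta_pos": [4.73,0,-10],"yaw": 0,"jaw": 15},
  {"delta_pos": [4.73,0,-12],"yaw": 0,"jaw": 15},
])

```text
clock: 24.6
eef_pos: [508.3, 47.1, 218.1]
tcp_rot: [3.141, 0.001, 2.83]
contact_force: [-0.4, -1.0, -2.4]
opening: 0.349
grasp_force: 33.4
```

```bash
cat > kt.py <<'E'
from tilt import *
# orientation of key in grip from side/top clouds: points near tool
def key(save=None,cams=('side','top'),floor=None):
    e=r.sense()['eef_pos']
    for n in cams:
        p,d,K,T=grab(n,save and n+save); C=cloud(d,K,T)
        h=cv2.cvtColor(p,cv2.COLOR_RGB2HSV); H,S=h[...,0],h[...,1]
        near=(d>0)&(np.linalg.norm(C-(e+[0,0,0]),axis=-1)<110)
        O=C[near&(H<14)&(S>185)&(C[...,2]<e[2]+60)]
        W=C[near&(H>=5)&(H<22)&(S>60)&(S<185)&(C[...,2]<e[2]+10)]
        for nm,Q in (('head',O),('wedge',W)):
            if len(Q)>5: print(n,nm,len(Q),'mean rel',(Q.mean(0)-e).round(1),'rng rel',(np.percentile(Q,[2,98],0)-e).round(1).tolist())
if __name__=='__main__':
    key(save='3.png'); go(599,-311,210,2.2)
E
python3 kt.py
```

```text
side head 165 mean rel [-12.    6.3  34.1] rng rel [[-23.5, -11.0, 17.7], [-2.4, 20.9, 42.8]]
side wedge 91 mean rel [ 33.6   4.6 -24.5] rng rel [[17.3, -0.7, -48.8], [49.3, 10.8, -1.1]]
clock 24.7 pos [510.3  47.2 219.5] yaw 162.2 F [ 0.4 -0.  -1.3] gf 33.5 open 0.348
delta cm [-19.42 -31.38   0.95] yaw 2.792 rows 7.382568767501544 18.61118658393332
```

Request:
play_rows([
  {"delta_pos": [-1,-1.6,0],"yaw": 0.14,"jaw": 15},
  {"delta_pos": [-2,-3.2,0],"yaw": 0.28,"jaw": 15},
  {"delta_pos": [-3,-4.8,0],"yaw": 0.42,"jaw": 15},
  {"delta_pos": [-4,-6.4,0],"yaw": 0.56,"jaw": 15},
  {"delta_pos": [-5,-8,0],"yaw": 0.7,"jaw": 15},
  {"delta_pos": [-6,-9.6,0],"yaw": 0.84,"jaw": 15},
  {"delta_pos": [-7,-11.2,0],"yaw": 0.98,"jaw": 15},
  {"delta_pos": [-8,-12.8,0],"yaw": 1.12,"jaw": 15},
])

```text
clock: 25.5
eef_pos: [545.4, -100.0, 215.4]
tcp_rot: [-3.14, -0.0, 1.704]
contact_force: [0.7, 0.4, -1.5]
opening: 0.349
grasp_force: 33.3
```

```bash
python3 -c "
from tilt import *
go(601.8,-310.8,200,2.2)"
```

```text
clock 25.5 pos [ 545.4 -100.   215.4] yaw 97.6 F [ 0.7  0.4 -1.5] gf 33.3 open 0.349
delta cm [-21.64   2.79   1.54] yaw 1.666 rows 4.374593653295365 11.103913374916807
```

Request:
play_rows([
  {"delta_pos": [-2.6,0.34,0],"yaw": 0.14,"jaw": 15},
  {"delta_pos": [-5.2,0.7,0],"yaw": 0.28,"jaw": 15},
  {"delta_pos": [-7.8,1,0],"yaw": 0.42,"jaw": 15},
  {"delta_pos": [-10.4,1.4,0],"yaw": 0.56,"jaw": 15},
  {"delta_pos": [-13,1.7,0],"yaw": 0.7,"jaw": 15},
  {"delta_pos": [-15.6,2,0],"yaw": 0.84,"jaw": 15},
  {"delta_pos": [-18.2,2.4,0],"yaw": 0.98,"jaw": 15},
  {"delta_pos": [-21,2.7,0],"yaw": 1.12,"jaw": 15},
])

```text
clock: 26.3
eef_pos: [601.5, -304.1, 215.2]
tcp_rot: [-3.14, 0.001, 0.584]
contact_force: [1.8, 0.2, -1.3]
opening: 0.348
grasp_force: 33.3
```

```bash
python3 -c "
from tilt import *
go(601.8,-310.8,170,2.2)"
```

```text
clock 26.3 pos [ 601.5 -304.1  215.2] yaw 33.5 F [ 1.8  0.2 -1.3] gf 33.3 open 0.348
delta cm [-0.34  0.57  4.52] yaw 0.546 rows 0.9143985753276401 3.6387140109165728
```

Request:
play_rows([
  {"delta_pos": [-0.34,0.57,0],"yaw": 0.14,"jaw": 15},
  {"delta_pos": [-0.34,0.57,0],"yaw": 0.28,"jaw": 15},
  {"delta_pos": [-0.34,0.57,0],"yaw": 0.42,"jaw": 15},
  {"delta_pos": [-0.34,0.57,1.5],"yaw": 0.546,"jaw": 15},
  {"delta_pos": [-0.34,0.57,3],"yaw": 0.546,"jaw": 15},
  {"delta_pos": [-0.34,0.57,4.5],"yaw": 0.546,"jaw": 15},
  {"delta_pos": [-0.34,0.57,4.5],"yaw": 0.546,"jaw": 15},
  {"delta_pos": [-0.34,0.57,4.5],"yaw": 0.546,"jaw": 15},
])

```text
clock: 27.1
eef_pos: [601.9, -310.1, 170.3]
tcp_rot: [-3.141, 0.001, 0.046]
contact_force: [-0.4, -0.2, -1.0]
opening: 0.35
grasp_force: 33.4
```

```bash
python3 - <<'E'
from kt import *
go(601.8,-310.8,150,2.2)
key(save='4.png')
a=cv2.imread('pics/side4.png')[100:250,270:470]; b=cv2.imread('pics/top4.png')[180:330,380:580]
cv2.imwrite('pics/c4.png',np.vstack([cv2.resize(a,None,fx=2,fy=2,interpolation=2),cv2.resize(b,None,fx=2,fy=2,interpolation=2)]))
E
```

```text
clock 27.1 pos [ 601.9 -310.1  170.3] yaw 2.6 F [-0.4 -0.2 -1. ] gf 33.4 open 0.35
delta cm [-0.01  0.07  2.03] yaw 0.007 rows 0.4065992171029773 0.048029529426315186
side head 282 mean rel [-22.5   5.  -29.8] rng rel [[-35.6, -27.0, -101.5], [-4.9, 27.8, 42.8]]
side wedge 244 mean rel [-45.5   5.3 -26.2] rng rel [[-102.3, -25.8, -49.5], [-11.5, 22.1, -0.6]]
top head 382 mean rel [-23.9   5.8 -17.1] rng rel [[-36.2, -13.6, -100.6], [-11.3, 27.3, 40.0]]
top wedge 415 mean rel [-50.8   3.5 -30.1] rng rel [[-102.7, -24.4, -91.8], [20.7, 28.3, 0.9]]
```

View pics/c4.png

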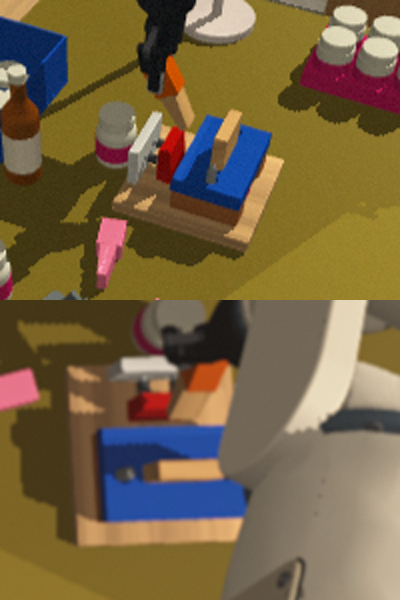

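```bash
python3 - <<'E'
from h import *
e=r.sense()['eef_pos']; print(e)
for n in ['side','top']:
    p,d,K,T=grab(n); C=cloud(d,K,T)-e
    m=(d>0)&(abs(C[...,1])<30)&(C[...,0]>-80)&(C[...,0]<0)
    for a,b in [(-58,-50),(-50,-40),(-40,-30),(-30,-20),(-10,0)]:
        Q=C[m&(C[...,2]>a)&(C[...,2]<b)]
        if len(Q): print(n,a,b,len(Q),np.percentile(Q[:,:2],[3,50,97],0).round(1).tolist())
E
```

```text
[ 602.65397273 -310.56738934  171.61422487]
side -58 -50 3 [[-49.3, -12.9], [-42.9, 12.8], [-40.3, 14.2]]
side -50 -40 29 [[-51.4, -13.7], [-48.3, 11.7], [-36.6, 16.3]]
side -40 -30 40 [[-47.6, -11.6], [-42.8, 12.3], [-26.8, 15.3]]
side -30 -20 45 [[-44.8, -13.5], [-39.3, 12.2], [-19.3, 16.2]]
side -10 0 47 [[-34.7, -13.6], [-27.3, 13.0], [-4.5, 18.0]]
top -58 -50 4 [[-49.9, -13.9], [-43.2, 13.6], [-40.4, 14.0]]
top -50 -40 47 [[-51.5, -14.1], [-49.7, 2.4], [-38.1, 14.8]]
top -40 -30 63 [[-48.5, -14.5], [-45.0, 4.8], [-28.5, 14.8]]
top -30 -20 60 [[-43.6, -14.9], [-40.4, 6.5], [-19.8, 14.9]]
top -10 0 52 [[-34.6, -13.8], [-31.5, 8.1], [-13.2, 15.8]]
```

Request:
play_rows([
  {"delta_pos": [-0.37,0,1],"yaw": 0.007,"jaw": 15},
  {"delta_pos": [-0.37,0,2],"yaw": 0.007,"jaw": 15},
  {"delta_pos": [-0.37,0,3],"yaw": 0.007,"jaw": 15},
  {"delta_pos": [-0.37,0,3.7],"yaw": 0.007,"jaw": 15},
  {"delta_pos": [-0.37,0,4.2],"yaw": 0.007,"jaw": 15},
  {"delta_pos": [-0.37,0,4.4],"yaw": 0.007,"jaw": 15},
  {"delta_pos": [-0.37,0,4.6],"yaw": 0.007,"jaw": 15},
  {"delta_pos": [-0.37,0,4.6],"yaw": 0.007,"jaw": 15},
], grip_force=25)

```text
clock: 28.1
eef_pos: [601.0, -310.1, 126.9]
tcp_rot: [-3.142, -0.005, 0.036]
contact_force: [3.9, 5.5, 9.9]
opening: 0.352
grasp_force: 33.2
```

```bash
python3 -c "
from h import *
go(590,-311.2,128,2.2)"
```

```text
clock 28.1 pos [ 601.  -310.1  126.9] yaw 2.1 F [3.9 5.5 9.9] gf 33.2 open 0.352
delta cm [-1.1   0.07 -0.11] yaw -0.002 rows 0.22147522713646112 0.015548491704201103
```

```bash
python3 - <<'E'
from h import *
e=r.sense()['eef_pos']
for n,s in [('side',(slice(120,240),slice(300,420))),('top',None)]:
    p,d,K,T=grab(n,n+'5.png'); W=cloud(d,K,T); C=W-e
    m=(d>0)&(abs(C[...,1])<14)&(C[...,0]>-90)&(C[...,0]<0)
    for a in range(-60,10,10):
        Q=C[m&(C[...,2]>a)&(C[...,2]<a+10)]
        if len(Q): print(n,a,len(Q),np.percentile(Q[:,0],[3,50,97]).round(1).tolist())
    h=cv2.cvtColor(p,cv2.COLOR_RGB2HSV); H,S=h[...,0],h[...,1]
    Q=W[(d>0)&((H<5)|(H>175))&(S>150)&(abs(W[...,0]-575)<25)&(abs(W[...,1]+312)<40)&(W[...,2]>72)&(W[...,2]<86)]
    print('cheek',len(Q),len(Q)>3 and np.percentile(Q,[2,50,98],0).round(1).tolist())
    Q=W[(d>0)&(H>100)&(H<130)&(S>150)&(abs(W[...,0]-498)<60)&(abs(W[...,1]+312)<80)&(W[...,2]>60)&(W[...,2]<100)]
    print('plate',len(Q),np.percentile(Q,[1,50,99],0).round(1).tolist())
    if s: cv2.imwrite('pics/c5.png',cv2.resize(cv2.imread('pics/side5.png')[s],None,fx=5,fy=5,interpolation=2))
E
```

```text
side -60 7 [-35.8, -33.5, -20.3]
side -50 110 [-85.6, -62.7, -18.1]
side -40 28 [-54.4, -48.3, -31.5]
side -30 26 [-46.7, -43.2, -23.8]
side -20 31 [-42.4, -37.7, -7.5]
side -10 26 [-37.3, -33.0, -15.0]
side 0 15 [-33.6, -30.5, -15.0]
cheek 54 [[566.2, -309.2, 72.8], [574.4, -291.5, 79.1], [583.7, -280.7, 81.5]]
plate 1148 [[446.7, -386.2, 61.4], [485.2, -288.3, 79.8], [546.7, -237.6, 84.0]]
top -60 7 [-85.2, -62.5, -34.5]
top -50 246 [-88.6, -69.1, -21.9]
top -40 37 [-53.3, -49.8, -43.5]
top -30 45 [-48.1, -44.4, -41.2]
top -20 51 [-43.0, -39.2, -32.6]
top -10 36 [-36.6, -34.2, -32.6]
top 0 13 [-32.9, -32.4, -27.8]
cheek 71 [[566.2, -299.7, 74.4], [574.8, -290.0, 79.4], [582.7, -282.5, 82.6]]
plate 1936 [[450.3, -366.8, 73.6], [482.6, -291.2, 79.6], [542.8, -239.9, 83.3]]
```

View pics/c5.png

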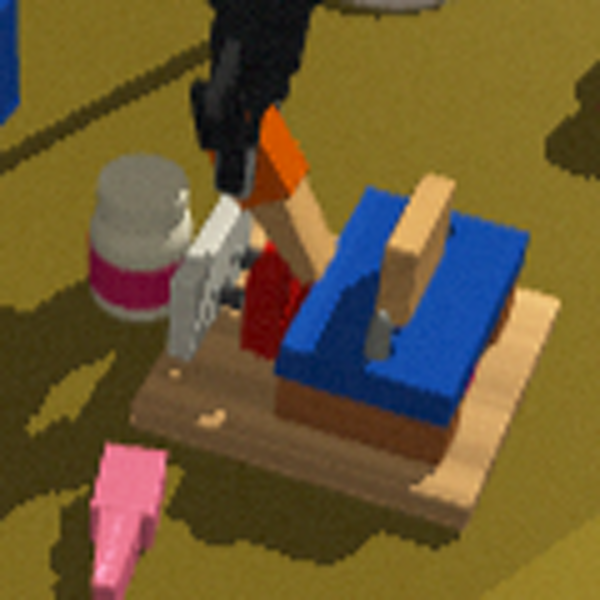

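Request:
play_rows([
  {"delta_pos": [0.3,0,-2],"yaw": 0,"jaw": 15},
  {"delta_pos": [0.3,0,-5],"yaw": 0,"jaw": 15},
  {"delta_pos": [0,0,-8],"yaw": -0.14,"jaw": 15},
  {"delta_pos": [-2,-2.8,-8],"yaw": -0.28,"jaw": 15},
  {"delta_pos": [-4,-5.6,-8],"yaw": -0.42,"jaw": 15},
  {"delta_pos": [-6,-8.4,-8],"yaw": -0.56,"jaw": 15},
  {"delta_pos": [-8,-11.2,-8],"yaw": -0.7,"jaw": 15},
  {"delta_pos": [-10,-13.8,-8],"yaw": -0.84,"jaw": 15},
])

```text
clock: 29.0
eef_pos: [492.7, -175.2, 204.9]
tcp_rot: [3.142, -0.0, 0.883]
contact_force: [-0.1, -0.2, -1.2]
opening: 0.347
grasp_force: 31.4
```

```bash
python3 -c "
from h import *
go(500,-170,140,92.2)"
```

```text
clock 29.0 pos [ 492.7 -175.2  204.9] yaw 50.6 F [-0.1 -0.2 -1.2] gf 31.4 open 0.347
delta cm [0.87 0.23 6.49] yaw -0.727 rows 1.3103672475296042 4.8439798105037415
```

Request:
play_rows([
  {"delta_pos": [0.9,0.2,0],"yaw": -0.14,"jaw": 15},
  {"delta_pos": [0.9,0.2,0],"yaw": -0.28,"jaw": 15},
  {"delta_pos": [0.9,0.2,0],"yaw": -0.42,"jaw": 15},
  {"delta_pos": [0.9,0.2,1],"yaw": -0.56,"jaw": 15},
  {"delta_pos": [0.9,0.2,3],"yaw": -0.727,"jaw": 15},
  {"delta_pos": [0.9,0.2,5],"yaw": -0.727,"jaw": 15},
  {"delta_pos": [0.9,0.2,6.4],"yaw": -0.727,"jaw": 15},
  {"delta_pos": [0.9,0.2,6.4],"yaw": -0.727,"jaw": 15},
])

```text
clock: 29.8
eef_pos: [499.6, -170.2, 139.2]
tcp_rot: [-3.138, -0.001, 1.603]
contact_force: [0.2, 0.1, -1.6]
opening: 0.345
grasp_force: 31.3
```

```bash
cat > prof.py <<'E'
from h import *
def prof(cams=('side','top'),lo=-70,hi=50):
    s=r.sense(); e=s['eef_pos']; a=s['tcp_rot'][2]; ux=np.array([np.cos(a),np.sin(a),0]); uy=np.array([np.sin(a),-np.cos(a),0])
    for n in cams:
        p,d,K,T=grab(n,n+'p.png'); C=(cloud(d,K,T)-e); X,Y,Z=C@ux,C@uy,C[...,2]
        h=cv2.cvtColor(p,cv2.COLOR_RGB2HSV)
        m=(d>0)&(abs(Y)<17)&(abs(X)<75)&(h[...,0]<22)&(h[...,1]>60)
        for z in range(lo,hi,10):
            q=m&(Z>z)&(Z<z+10)
            if q.sum()>3: print(n,z,q.sum(),np.percentile(X[q],[3,50,97]).round(1),'y',np.percentile(Y[q],[3,97]).round(1))
E
python3 -c "
from prof import *
prof()
go(500,-170,100,92.2)"
```

```text
side -50 5 [-48.8 -44.3 -36.9] y [-16.  -14.3]
side -10 9 [-0.8  2.1  4.6] y [-12.  14.]
side 0 11 [ 6.2  8.9 11.5] y [-13.   13.6]
side 10 14 [11.4 14.  18.3] y [-15.5  13.1]
side 20 36 [11.3 20.5 24.3] y [-15.4  13.2]
side 30 85 [ 2.5 12.9 22.2] y [-14.1  14.4]
side 40 54 [-4.1  1.4  9.4] y [-12.8  13.8]
top 20 13 [18.5 21.3 22.8] y [-12.4  14. ]
top 30 25 [18.3 20.7 23.3] y [-10.   12.4]
clock 29.9 pos [ 501.  -170.7  141.2] yaw 91.9 F [ 1.  -0.  -1.4] gf 31.3 open 0.347
delta cm [ 0.08 -0.1   4.12] yaw -0.006 rows 0.8248231556333462 0.04070081757446313
```

Request:
play_rows([
  {"delta_pos": [0,0,1],"yaw": -0.006,"jaw": 15},
  {"delta_pos": [0,0,2.5],"yaw": -0.006,"jaw": 15},
  {"delta_pos": [0,0,4],"yaw": -0.006,"jaw": 15},
  {"delta_pos": [0,0,5.2],"yaw": -0.006,"jaw": 15},
  {"delta_pos": [-0.5,0,5.4],"yaw": -0.006,"jaw": 15},
  {"delta_pos": [-1.0,0,5.4],"yaw": -0.006,"jaw": 15},
  {"delta_pos": [-1.4,0,5.4],"yaw": -0.006,"jaw": 15},
  {"delta_pos": [-1.6,0,5.4],"yaw": -0.006,"jaw": 15},
])

```text
clock: 30.7
eef_pos: [502.0, -187.5, 87.8]
tcp_rot: [3.14, 0.001, 1.609]
contact_force: [-0.8, -0.6, -1.2]
opening: 0.349
grasp_force: 31.4
```

Request:
play_rows([
  {"delta_pos": [-0.3,0,-0.1],"yaw": 0,"jaw": 15},
  {"delta_pos": [-0.7,0,-0.3],"yaw": 0,"jaw": 15},
  {"delta_pos": [-1.1,0,-0.5],"yaw": 0,"jaw": 15},
  {"delta_pos": [-1.5,0,-0.7],"yaw": 0,"jaw": 15},
  {"delta_pos": [-1.9,0,-0.85],"yaw": 0,"jaw": 15},
  {"delta_pos": [-2.2,0,-1.0],"yaw": 0,"jaw": 15},
  {"delta_pos": [-2.4,0,-1.1],"yaw": 0,"jaw": 15},
  {"delta_pos": [-2.4,0,-1.1],"yaw": 0,"jaw": 15},
])

```text
clock: 31.5
eef_pos: [502.2, -210.3, 98.4]
tcp_rot: [-3.141, -0.001, 1.609]
contact_force: [-0.5, 5.6, 0.6]
opening: 0.351
grasp_force: 31.6
```

```bash
python3 -c "
from prof import *
prof()
go(500,-226,102,92.2)"
```

```text
side -70 5 [-34.  -32.3 -23.1] y [-16.6   2.3]
side -60 18 [-35.7 -20.3 -17.2] y [-15.9  13. ]
side -50 16 [-29.  -16.2 -12.7] y [-15.2  11.4]
side -40 19 [-24.6 -10.3  -8.3] y [-15.4  14.6]
side -30 15 [-11.4  -6.3  -3.1] y [-14.9  12.7]
side -10 22 [-26.1   9.8  11.4] y [-15.5  13.4]
side 0 22 [-71.1  13.4  16.6] y [-15.8  10.9]
side 10 29 [-72.8  16.7  18.6] y [-16.7  12.2]
side 20 23 [-17.3  20.5  23.6] y [-15.5  11.9]
side 30 74 [ 4.8 17.9 25.2] y [-15.1  14.6]
side 40 70 [-7.4  2.5 13.4] y [-13.9  12.7]
top 30 85 [11.9 19.1 24. ] y [-15.1  13. ]
clock 31.6 pos [ 502.2 -210.3   98.3] yaw 92.2 F [-0.4  5.2  1.4] gf 31.6 open 0.35
delta cm [-1.56 -0.28 -0.37] yaw 0.0 rows 0.32561351776918107 0.0016582682347809907
```

Request:
play_rows([
  {"delta_pos": [-0.4,0,-0.1],"yaw": 0,"jaw": 15},
  {"delta_pos": [-0.8,0,-0.2],"yaw": 0,"jaw": 15},
  {"delta_pos": [-1.1,0,-0.25],"yaw": 0,"jaw": 15},
  {"delta_pos": [-1.4,0,-0.3],"yaw": 0,"jaw": 15},
  {"delta_pos": [-1.7,0,-0.35],"yaw": 0,"jaw": 15},
  {"delta_pos": [-1.8,0,-0.35],"yaw": 0,"jaw": 15},
  {"delta_pos": [-1.8,0,-0.35],"yaw": 0,"jaw": 15},
  {"delta_pos": [-1.8,0,-0.35],"yaw": 0,"jaw": 15},
])

```text
clock: 32.4
eef_pos: [502.9, -228.3, 101.7]
tcp_rot: [-3.141, -0.001, 1.61]
contact_force: [-0.4, 5.5, 1.8]
opening: 0.349
grasp_force: 31.8
```

```bash
python3 -c "
from prof import *
prof(('side',))
go(500,-226,102,92.2)"
```

```text
side -70 9 [-17.8  -3.   -1. ] y [-15.   12.5]
side -60 24 [-17.4  -0.2   1.8] y [-15.3  13.2]
side -50 21 [-10.1   2.3   4.5] y [-15.4  11.2]
side -40 28 [-4.6  4.7  7.4] y [-15.6  13.1]
side -30 26 [-5.8  6.3  8.9] y [-15.2  13.2]
side -20 13 [-5.2  8.7 11.8] y [-15.5  10. ]
side -10 21 [ 9.2 17.  19. ] y [-15.1  10.5]
side 0 30 [ 8.5 18.1 21.2] y [-15.4  12. ]
side 10 29 [12.  19.4 22.3] y [-15.4  12.3]
side 20 31 [ 6.4 20.7 23.6] y [-15.5  13.1]
side 30 53 [ 9.4 20.9 24.1] y [-15.2  14.4]
side 40 88 [-9.5  5.4 23.2] y [-14.1  13.1]
clock 32.45 pos [ 503.  -228.4  101.7] yaw 92.2 F [-0.2  4.8  1.4] gf 31.8 open 0.35
delta cm [ 0.25 -0.29 -0.03] yaw 0.0 rows 0.07582394870274121 0.0031248418906137942
```

Request:
play_rows([
  {"delta_pos": [0.8,0,-2],"yaw": 0,"jaw": 15},
  {"delta_pos": [0.8,0,-6],"yaw": 0,"jaw": 15},
  {"delta_pos": [0.8,0,-10.5],"yaw": 0.14,"jaw": 15},
  {"delta_pos": [0.8,2,-10.5],"yaw": 0.28,"jaw": 15},
  {"delta_pos": [0,4,-10.5],"yaw": 0.42,"jaw": 15},
  {"delta_pos": [-2.5,6,-10.5],"yaw": 0.56,"jaw": 15},
  {"delta_pos": [-5,6,-10.5],"yaw": 0.7,"jaw": 15},
  {"delta_pos": [-7.5,6,-10.5],"yaw": 0.84,"jaw": 15},
])

```text
clock: 33.25
eef_pos: [566.5, -302.6, 206.5]
tcp_rot: [3.14, 0.001, 0.765]
contact_force: [0.0, -0.6, -2.7]
opening: 0.35
grasp_force: 31.4
```

```bash
python3 -c "
from prof import *
go(566.5,-312.1,165,2.2)"
```

```text
clock 33.25 pos [ 566.5 -302.6  206.5] yaw 43.8 F [ 0.  -0.6 -2.7] gf 31.4 open 0.35
delta cm [-0.66  0.68  4.15] yaw 0.727 rows 0.8511011349172882 4.8452652598227655
```

Request:
play_rows([
  {"delta_pos": [-0.6,0.6,0],"yaw": 0.14,"jaw": 15},
  {"delta_pos": [-0.6,0.6,0],"yaw": 0.28,"jaw": 15},
  {"delta_pos": [-0.6,0.6,0],"yaw": 0.42,"jaw": 15},
  {"delta_pos": [-0.6,0.6,1],"yaw": 0.56,"jaw": 15},
  {"delta_pos": [-0.6,0.6,2],"yaw": 0.7,"jaw": 15},
  {"delta_pos": [-0.6,0.6,3.3],"yaw": 0.727,"jaw": 15},
  {"delta_pos": [-0.6,0.6,4.15],"yaw": 0.727,"jaw": 15},
  {"delta_pos": [-0.6,0.6,4.15],"yaw": 0.727,"jaw": 15},
])

```text
clock: 34.05
eef_pos: [564.9, -309.5, 163.4]
tcp_rot: [-3.141, 0.002, 0.046]
contact_force: [0.4, 0.3, -1.0]
opening: 0.347
grasp_force: 31.4
```

```bash
python3 -c "
from prof import *
prof()
go(566.5,-312.1,150,2.2)"
```

```text
side -60 21 [-15.2 -12.6  -0.6] y [-16.4  13.2]
side -50 22 [-14.8 -11.1   0.8] y [-16.7  12.6]
side -40 26 [-62.9 -10.6   4.4] y [-16.6  11.4]
side -30 72 [-74.1 -62.4   3.3] y [-16.5  14.3]
side -20 25 [-14.2  -2.6   9. ] y [-16.5  -1.1]
side -10 25 [-19.2 -10.8  15.8] y [-16.4   1.8]
side 0 22 [-18.8 -17.1  17. ] y [-16.6  11.6]
side 10 23 [-17.6 -16.   17.3] y [-16.2  11.9]
side 20 19 [-16.6 -14.9   2.3] y [-16.4  13.4]
side 30 12 [-14.6 -14.  -12.5] y [-15.   12.8]
side 40 16 [-13.4 -12.1  -8.3] y [-14.7  14.8]
top -60 17 [-14.7 -11.1  -1.2] y [-15.9  12.6]
top -50 20 [-14.5 -12.4   1.2] y [-15.8   4.3]
top -40 44 [-73.9 -62.2  -1.9] y [-15.7  10.9]
top -30 118 [-73.9 -65.8  -8. ] y [-16.2  15.5]
top -20 7 [-13.8 -10.9  -8.5] y [-15.9 -14.5]
top -10 16 [-18.9 -18.2  -9.3] y [-15.1  10.7]
top 0 26 [-18.8 -17.6 -11.4] y [-15.9  11.5]
top 10 24 [-17.1 -16.3 -11. ] y [-15.9  12.1]
top 20 28 [-16.2 -15.  -12.7] y [-15.6  11.1]
top 30 21 [-14.6 -14.  -11.9] y [-14.9  11.4]
clock 34.15 pos [ 565.8 -309.8  165. ] yaw 2.6 F [ 0.3  1.1 -0.8] gf 31.4 open 0.349
delta cm [0.06 0.23 1.5 ] yaw 0.006 rows 0.30302308077346407 0.04276450138487616
```

Request:
play_rows([
  {"delta_pos": [-0.05,0.25,0.6],"yaw": 0.006,"jaw": 15},
  {"delta_pos": [-0.05,0.25,1.2],"yaw": 0.006,"jaw": 15},
  {"delta_pos": [-0.05,0.25,1.8],"yaw": 0.006,"jaw": 15},
  {"delta_pos": [-0.05,0.25,2.3],"yaw": 0.006,"jaw": 15},
  {"delta_pos": [-0.05,0.25,2.7],"yaw": 0.006,"jaw": 15},
  {"delta_pos": [-0.05,0.25,3.1],"yaw": 0.006,"jaw": 15},
  {"delta_pos": [-0.05,0.25,3.4],"yaw": 0.006,"jaw": 15},
  {"delta_pos": [-0.05,0.25,3.4],"yaw": 0.006,"jaw": 15},
])

```text
clock: 34.95
eef_pos: [565.2, -312.1, 130.6]
tcp_rot: [-3.141, 0.001, 0.037]
contact_force: [0.5, 0.4, -1.6]
opening: 0.351
grasp_force: 31.4
```

```bash
python3 -c "
from h import *
go(558,-312.4,120,2.2)"
```

```text
clock 34.95 pos [ 565.2 -312.1  130.6] yaw 2.1 F [ 0.5  0.4 -1.6] gf 31.4 open 0.351
delta cm [-0.72  0.    1.06] yaw -0.001 rows 0.2558004161239842 0.009947636089586709
```

Request:
play_rows([
  {"delta_pos": [0,0,0.3],"yaw": 0,"jaw": 15},
  {"delta_pos": [-0.1,0,0.6],"yaw": 0,"jaw": 15},
  {"delta_pos": [-0.3,0,0.8],"yaw": 0,"jaw": 15},
  {"delta_pos": [-0.5,0,1.0],"yaw": 0,"jaw": 15},
  {"delta_pos": [-0.7,0,1.1],"yaw": 0,"jaw": 15},
  {"delta_pos": [-0.8,0,1.2],"yaw": 0,"jaw": 15},
  {"delta_pos": [-0.8,0,1.2],"yaw": 0,"jaw": 15},
  {"delta_pos": [-0.8,0,1.2],"yaw": 0,"jaw": 15},
])

```text
clock: 35.75
eef_pos: [557.6, -312.8, 119.3]
tcp_rot: [3.141, -0.001, 0.037]
contact_force: [3.9, -0.6, 2.3]
opening: 0.344
grasp_force: 31.8
```

```bash
python3 -c "
from prof import *
prof(('side','top'),0)
go(557.8,-312.4,110,2.2)"
```

```text
side 0 27 [-69.9 -15.2  18.7] y [-16.8  14.5]
side 10 78 [-69.5 -57.8  18.7] y [-16.2  14.8]
side 20 13 [-15.6 -14.7  15.2] y [-16.6   9.1]
side 30 16 [-16.  -14.4  -9.4] y [-15.7   9.5]
side 40 14 [-14.2 -12.   -8.7] y [-14.3  12.8]
top 0 18 [-69.8 -16.3 -11.8] y [-15.9   7. ]
top 10 173 [-68.7 -59.8 -15.5] y [-15.7  16.3]
top 20 16 [-15.4 -15.1   4.4] y [-15.6   9.4]
top 30 12 [-15.3 -14.7   8.1] y [-15.8   8. ]
top 40 4 [-15.  -14.7 -14.7] y [-13.2  -7.8]
clock 35.85 pos [ 557.6 -312.8  119.3] yaw 2.1 F [ 5.9 -0.8  2.7] gf 31.8 open 0.349
delta cm [ 0.02 -0.03  0.93] yaw -0.002 rows 0.18557271858983132 0.010637670045324418
```

Request:
play_rows([
  {"delta_pos": [-0.1,0,0.3],"yaw": 0,"jaw": 10},
  {"delta_pos": [-0.1,0,0.6],"yaw": 0,"jaw": 10},
  {"delta_pos": [-0.1,0,0.9],"yaw": 0,"jaw": 10},
  {"delta_pos": [-0.1,0,1.2],"yaw": 0,"jaw": 10},
  {"delta_pos": [-0.1,0,1.5],"yaw": 0,"jaw": 10},
  {"delta_pos": [-0.1,0,1.7],"yaw": 0,"jaw": 10},
  {"delta_pos": [-0.1,0,1.8],"yaw": 0,"jaw": 10},
  {"delta_pos": [-0.1,0,1.8],"yaw": 0,"jaw": 10},
], grip_force=60)

```text
clock: 36.65
eef_pos: [558.2, -313.1, 102.3]
tcp_rot: [3.14, -0.004, 0.037]
contact_force: [8.3, -0.2, 7.8]
opening: 0.343
grasp_force: 63.7
```

Request:
play_rows([
  {"delta_pos": [0,0,0.2],"yaw": 0,"jaw": 10},
  {"delta_pos": [0,0,0.4],"yaw": 0,"jaw": 10},
  {"delta_pos": [0,0,0.6],"yaw": 0,"jaw": 10},
  {"delta_pos": [0,0,0.8],"yaw": 0,"jaw": 10},
  {"delta_pos": [0,0,0.9],"yaw": 0,"jaw": 10},
  {"delta_pos": [0,0,1.0],"yaw": 0,"jaw": 10},
  {"delta_pos": [0,0,1.0],"yaw": 0,"jaw": 10},
  {"delta_pos": [0,0,1.0],"yaw": 0,"jaw": 10},
])

```text
clock: 37.45
eef_pos: [558.8, -313.4, 93.0]
tcp_rot: [3.139, -0.005, 0.037]
contact_force: [7.8, 0.1, 11.3]
opening: 0.342
grasp_force: 64.1
```

```bash
python3 -c "
from prof import *
prof(('side','top'),-10)
go(557.8,-312.4,88,2.2)"
```

```text
side -10 28 [-70.9  -7.1  19.9] y [-16.6  16.1]
side 0 23 [-70.9 -15.2  16. ] y [-16.   12.4]
side 10 27 [-71.1 -14.6  19.1] y [-16.6   8.3]
side 20 18 [-70.7 -15.7 -12.9] y [-14.5  15.3]
side 30 27 [-70.8 -15.4 -12.1] y [-15.9  16. ]
side 40 62 [-69.7 -58.8 -10.5] y [-16.4  16. ]
top -10 5 [-71.1 -11.1  22.1] y [-15.3   5.7]
top 0 15 [-71.1 -70.9 -12.7] y [-15.5  -0.1]
top 10 16 [-15.8 -15.6  18.6] y [-15.5   8.2]
top 20 15 [-71.  -15.1  17.9] y [-16.2   9.7]
top 30 35 [-71.2 -61.5 -13.4] y [-15.6   7.4]
top 40 102 [-69.4 -61.1 -15. ] y [-16.6   8. ]
clock 37.55 pos [ 558.8 -313.4   92.9] yaw 2.1 F [ 7.5  1.1 11.1] gf 64.1 open 0.346
delta cm [-0.1  -0.1   0.49] yaw -0.002 rows 0.10241685335575113 0.011135246044646035
```

Request:
play_rows([
  {"delta_pos": [0.1,0,0.1],"yaw": 0,"jaw": 10},
  {"delta_pos": [0.2,0,0.3],"yaw": 0,"jaw": 10},
  {"delta_pos": [0.2,0,0.5],"yaw": 0,"jaw": 10},
  {"delta_pos": [0.2,0,0.6],"yaw": 0,"jaw": 10},
  {"delta_pos": [0.2,0,0.7],"yaw": 0,"jaw": 10},
  {"delta_pos": [0.2,0,0.7],"yaw": 0,"jaw": 10},
  {"delta_pos": [0.2,0,0.7],"yaw": 0,"jaw": 10},
  {"delta_pos": [0.2,0,0.7],"yaw": 0,"jaw": 10},
])

```text
clock: 38.35
eef_pos: [559.5, -313.1, 87.8]
tcp_rot: [3.14, -0.003, 0.037]
contact_force: [-2.6, 3.5, 32.5]
opening: 0.344
grasp_force: 67.0
```

```bash
cat > fin.py <<'E'
from h import *
go(557.8,-312.4,86,2.2)
def rep(n,W,d,p):
    h=cv2.cvtColor(p,cv2.COLOR_RGB2HSV); H,S=h[...,0],h[...,1]
    o=(d>0)&(abs(W[...,0]-560)<35)&(abs(W[...,1]+312)<35)
    Q=W[o&(H>5)&(H<14)&(S>170)&(W[...,2]>75)]
    if len(Q): print(n,'head',len(Q),np.percentile(Q,[2,50,98],0).round(1).tolist())
    Q=W[(d>0)&((H<4)|(H>176))&(S>150)&(abs(W[...,0]-577)<25)&(abs(W[...,1]+312)<40)&(W[...,2]>72)&(W[...,2]<86)]
    if len(Q): print('cheek',len(Q),np.percentile(Q,[2,50,98],0).round(1).tolist())
    Q=W[(d>0)&(H>100)&(H<130)&(S>150)&(abs(W[...,0]-498)<60)&(abs(W[...,1]+312)<80)&(W[...,2]>70)&(W[...,2]<100)]
    if len(Q): print('plate',len(Q),np.percentile(Q,[1,50,99],0).round(1).tolist())
import sys
for n in sys.argv[1:]:
    p,d,K,T=grab(n,n+'f.png'); rep(n,cloud(d,K,T),d,p)
E
python3 fin.py side top
```

```text
clock 38.35 pos [ 559.5 -313.1   87.8] yaw 2.1 F [-2.6  3.5 32.5] gf 67.0 open 0.344
delta cm [-0.17 -0.08  0.18] yaw -0.002 rows 0.05157608187261146 0.010292244445455623
side head 86 [[542.8, -324.0, 80.8], [545.6, -301.7, 105.0], [578.5, -295.4, 136.5]]
cheek 47 [[572.3, -319.1, 73.4], [583.0, -290.7, 80.0], [589.2, -279.8, 83.5]]
plate 1020 [[447.2, -388.7, 71.0], [484.3, -296.8, 80.1], [546.1, -239.7, 83.9]]
top head 40 [[540.9, -320.8, 78.8], [544.2, -306.3, 113.5], [588.1, -295.0, 149.8]]
cheek 15 [[581.2, -314.9, 76.2], [585.6, -302.4, 78.3], [589.4, -291.8, 82.4]]
plate 1654 [[448.4, -344.3, 73.8], [497.1, -282.8, 79.6], [542.5, -241.4, 83.9]]
```

Request:
play_rows([
  {"delta_pos": [0,0,-0.1],"yaw": 0,"jaw": 45},
  {"delta_pos": [0,0,-0.1],"yaw": 0,"jaw": 55},
  {"delta_pos": [0,0,-0.1],"yaw": 0,"jaw": 60},
  {"delta_pos": [0,0,-0.1],"yaw": 0,"jaw": 60},
  {"delta_pos": [0,0,-3],"yaw": 0,"jaw": 60},
  {"delta_pos": [0,0,-7],"yaw": 0,"jaw": 60},
  {"delta_pos": [0,0,-12],"yaw": 0,"jaw": 60},
  {"delta_pos": [-4,0,-17],"yaw": 0,"jaw": 60},
])

```text
clock: 39.25
eef_pos: [529.5, -313.9, 245.3]
tcp_rot: [3.141, -0.002, 0.038]
contact_force: [-0.7, -0.8, 0.7]
opening: 0.599
grasp_force: 0.0
```

Request:
play_rows([
  {"delta_pos": [-3,0,0],"yaw": 0,"jaw": 60},
  {"delta_pos": [-6,0,0],"yaw": 0,"jaw": 60},
  {"delta_pos": [-9,0,0],"yaw": 0,"jaw": 60},
  {"delta_pos": [-12,0,0],"yaw": 0,"jaw": 60},
  {"delta_pos": [-12,0,0],"yaw": 0,"jaw": 60},
  {"delta_pos": [-12,0,0],"yaw": 0,"jaw": 60},
  {"delta_pos": [-12,0,0],"yaw": 0,"jaw": 60},
  {"delta_pos": [-12,0,0],"yaw": 0,"jaw": 60},
])

```text
clock: 40.05
eef_pos: [408.1, -318.1, 243.0]
tcp_rot: [-3.142, -0.0, 0.037]
contact_force: [0.6, -1.9, 0.3]
opening: 0.605
grasp_force: 0.0
```

```bash
python3 fin.py side top wrist; python3 -c "
import cv2,numpy as np
a=cv2.imread('pics/sidef.png')[110:230,300:430]; b=cv2.imread('pics/wristf.png')
cv2.imwrite('pics/cf.png',np.hstack([cv2.resize(a,(400,369)),cv2.resize(b,(400,369))]))"
```

```text
clock 40.05 pos [ 408.1 -318.1  243. ] yaw 2.1 F [ 0.6 -1.9  0.3] gf 0.0 open 0.605
delta cm [ 1.498e+01 -1.000e-02  1.570e+01] yaw -0.001 rows 4.339195944276226 0.006521273307148098
side head 276 [[541.6, -323.4, 81.6], [557.4, -299.4, 116.1], [576.8, -295.0, 133.1]]
cheek 53 [[570.5, -317.8, 72.5], [582.3, -291.1, 79.1], [589.0, -280.5, 82.0]]
plate 1024 [[447.2, -389.6, 71.0], [484.5, -296.8, 80.0], [545.9, -239.7, 84.1]]
top head 382 [[541.8, -326.5, 83.7], [558.7, -305.8, 129.2], [577.6, -296.8, 133.3]]
cheek 98 [[570.4, -322.5, 75.9], [581.3, -292.6, 79.3], [588.3, -281.7, 82.7]]
plate 2417 [[450.3, -389.1, 74.8], [486.7, -309.2, 79.7], [544.4, -241.6, 83.6]]
wrist head 1751 [[541.3, -327.4, 85.2], [546.2, -311.9, 130.4], [564.8, -298.3, 132.5]]
cheek 486 [[570.0, -342.0, 72.6], [575.7, -331.6, 80.0], [582.4, -283.8, 81.7]]
plate 16712 [[448.8, -390.0, 78.6], [501.7, -318.0, 80.4], [546.9, -243.4, 82.2]]
```

View pics/cf.png

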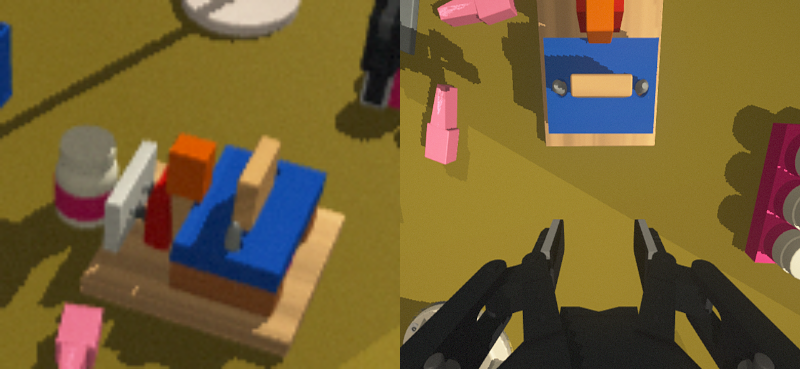

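```bash
python3 -c "
from h import *
print(r.sign_off())"
```

```text
the job is handed in; nothing more can be done
None
```

The blue press plate is fully down and level on both pins with its sloped edge facing the red cheek. The taper key is upright in the gap, its head tight on the plate and released. The jars, bottles, tape roll and carton were not touched, and the job was handed in at about 40 s of the 72 s allowed.

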